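Change the specimen on the light viewer and switch it on

TASK

Change the specimen on the sloping light viewer: take off the framed plate that is on it and stand it upright in a free slot of the wooden dowel rack, then take the other tabbed plate (the fern) out of the rack and lean it on the middle of the viewer, straight, its lower edge on the ledge and its back flat against the panel. Then switch the viewer on by pressing the long bar along its front near the bar's middle, so that both ends go down evenly, until it is fully home and flush. Do not drop the plates, and leave the short plate in the rack, the glass dish and the jar where they are.

Things in the scene. Friction and masses are not known exactly. Their poses are not given: they have to be found in the camera images.
- viewer: the light viewer, fixed: cream base 212 x 260 x 30 mm high. Origin on the bench, in line with the panel's foot; x points from its front (bar) to its back, y along its width, z up. Base spans x -122 to +90 mm, y +-130 mm; bar at x -112 to -72 mm between two end cheeks, tilted panel with ledge behind it, knob on the +y side
- panel: the viewer's fixed white panel, 224 mm wide, 106 mm high, leaning back 0.35 rad. Origin: middle of its foot, where face meets ledge, 42 mm above bench. x into the panel, y along its width, z up its slope. Ledge square to the face, top at z = 0, 24 mm deep to a lip 4 mm thick, 6 mm high. A plate sitting right has its origin at (-5, 0, 0) mm and these axes (or half-turned about z)
- bar_press (a joint): down-travel of the bar switch about its long rear hinge, rad: 0 = off, standing 0.20 rad proud; 0.20 = fully home, where the bar is level and its top flush with the end cheeks, 30 mm above the bench. Hinge line 42 mm behind the bar's middle line, so the middle moves 8.4 mm. It takes about 7 N at the middle and stays where it is left
- bar_rock (a joint): crookedness of the bar, rad: 0 = both ends level, positive = the +y end higher. The bar floats on a stiff pivot at its middle: pushed more than about 30 mm from the middle (along its length), one end goes down ahead of the other. Once home it lies on a stop under each end and no longer rocks
- bar_mid (a point): middle of the top face of the bar switch. The bar is grey ribbed plastic, 200 mm long (along the viewer's y), 40 mm deep, 12 mm thick
- bar_left (a point): +y end of the bar's top face, 100 mm from its middle
- bar_right (a point): -y end of the bar's top face, 100 mm from its middle
- rack: wooden dowel rack, fixed: board 215 x 130 x 15 mm, two rows (y = +-40 mm) of 8 upright 8 mm dowels with round tops 70 mm above bench. Origin: centre of board's underside. 7 slots, 18 mm clear, at x = -78, -52, -26, 0, 26, 52, 78 mm; plates stand in them on the board (z = 15 mm), thickness along x, centred at y = 0. At the start those at x = -52 and 52 mm are taken
- old_plate: framed specimen plate with a broad leaf, at the start leaning on the viewer: black frame 120 mm wide (y), 125 mm high (z), 10 mm thick (x), clear pane, 0.18 kg; a black grip tab on its top edge, 44 mm wide, 10 mm thick, from z = 125 to 165 mm. Origin: middle of its lower edge; x square to its face, z up towards the tab
- new_plate: the framed specimen plate with a fern, at the start standing in the rack; same frame, tab, sizes and axes as old_plate
- short_plate: bystander: a short empty frame without a tab, 100 mm wide, 85 mm high, 10 mm thick, standing in the rack. Origin: middle of its lower edge
- dish: bystander: closed glass dish with sand, 92 mm across, 19 mm high, on the bench; origin under its centre
- jar: bystander: glass jar with black cap, 62 mm across, 85 mm high, on the bench; origin under its centre

How it is judged:
On the way, in this order (a step that is already met when the one before it is completed fails the run):
1. the broad-leaf plate stands released in a slot of the rack (x of old_plate in the frame of rack between -0.09 and 0.09 m and y of old_plate in the frame of rack between -0.03 and 0.03 m and z of old_plate in the frame of rack between 0.01 and 0.021 m and angle between old_plate's own z axis and vertical below 0.2 rad and angle between the x axis of old_plate and the x axis of rack, either way round below 0.25 rad and contact force between the fingers and old_plate below 0.1 N and linear speed of old_plate below 0.03 m/s), for 0.2 s.
2. the fern plate leans released on the ledge, flat against the middle of the panel (x of new_plate in the frame of panel between -0.009 and -0.001 m and y of new_plate in the frame of panel between -0.03 and 0.03 m and z of new_plate in the frame of panel between -0.003 and 0.004 m and angle between the x axis of new_plate and the x axis of panel, either way round below 0.06 rad and angle between the z axis of new_plate and the z axis of panel, either way round below 0.06 rad and angle between new_plate's own z axis and vertical below 0.6 rad and contact force between the fingers and new_plate below 0.1 N and linear speed of new_plate below 0.03 m/s), for 0.2 s.
3. the bar is pressed fully home with both ends level (value of joint bar_press above 0.18 rad and value of joint bar_rock between -0.03 and 0.03 rad), for 0.2 s.
At the end, for the whole second after the job is handed in: Broad-leaf plate at rest in a rack slot, on the board, upright within 0.2 rad, 30 mm of centre. Fern plate at rest on the ledge (4 mm), flat to the panel (0.06 rad) and straight (0.06 rad), 30 mm of its middle. Bar home (over 0.18 of 0.20 rad), level within 0.03 rad (all of step 1 and all of step 2 and all of step 3); the robot touches nothing.
It fails at once if one end of the bar goes down well ahead of the other (crooked by more than 0.045 rad) (value of joint bar_rock above 0.045 rad or value of joint bar_rock below -0.045 rad).
It fails at once if the old_plate is dropped or knocked over (moving unheld faster than 0.5 m/s) (contact force between the fingers and old_plate below 0.1 N and linear speed of old_plate above 0.5 m/s).
It fails at once if the new_plate is dropped or knocked over (moving unheld faster than 0.5 m/s) (contact force between the fingers and new_plate below 0.1 N and linear speed of new_plate above 0.5 m/s).
It fails at once if the short plate, the dish or the jar is moved by more than 20 mm (distance of any of short_plate, dish, jar from where it was at the start of the episode above 0.02 m).
It also fails if it takes over 61 s, if anything falls off the work surface, if the arm or the gripper's body presses on something with over 40 N, if the wrist force passes 120 N, or if a joint passes its speed limit or range.

ROBOT

A 7-joint arm with a two-finger parallel gripper is mounted at the origin on the work surface. World frame = base frame: x ahead of the robot, y to its left, z up, the work surface at z = 0. Lengths are in m, angles in rad, forces in N, time in s.
With the tool pointing down it reaches from about 0.35 to 0.9 m from the base axis. Payload 19.9 kg.
Tool frame: the origin (TCP) lies midway between the tips of the shut fingers; the grasp point (between the pads) lies 19 mm behind it; y points along the fingers, z is the direction in which the jaws open and shut, and the axes are right-handed (so a half turn about y gives the same grasp; the last joint's range is limited). The gripper opens to 94 mm and grips with 3 to 60 N. Pads are 16 mm wide; open, the fingers measure 119 mm over their backs; the gripper's body (75 mm by 177 mm) begins 78 mm behind the grasp point.
Start: joints at [-1.363, 0.417, -0.01, 1.614, 0.005, 1.111, -0.053], TCP at [0.154, 0.606, 0.177] pointing down, gripper open.
Joint ranges: [-2.81, 2.81], [-0.39, 2.02], [-1.27, 1.25], [0.06, 2.57], [-1.19, 4.33], [0.19, 2], [-2.82, 2.82]. Speed limits (rad/s): [1.89, 1.89, 2.39, 2.39, 3.01, 3.01, 3.01].

INTERFACE

Orientations are given as a rotation vector (axis times angle).
In Python, from plant import r gives the robot as it stands.
- The arm moves only by the tool arm_command, never from a script. Its argument "series" is a list of rows, each a list of 5 numbers: the shift along the tool's x, y, z in cm, then the turn about the tool's y in degrees, then the opening, from 0 (shut) to 1 (fully open). In form: [[tx, ty, tz, twist, claw], ...]. A call has exactly 8 rows; each row is the pose to reach, as a shift and turn from the pose commanded when the call began, along the tool's axes at that moment; what a row does not reach only later rows make up. A row lasts 1/8 s, in which the tool goes at most 62.5 mm and 10.7 degrees, less where a joint would pass 70% of its speed; a pose out of reach is approached as far as the arm can. A call with a gripper value outside its range is refused whole. The fingers move at their own pace and stop on an object; the grip force is fixed at half the most. Time passes only in rows, so rows that repeat a pose let the fingers close, or fill a call up. It gives the time, the measured TCP pose, the force and the opening at its end, in the units of the state.
- r.observe(): the state, without advancing time (a new reading comes with each control period).
- r.camera(name): name is "side" or "top"; returns the picture (384x512x3 uint8, red, green, blue); there is no depth.
- r.camera_params(name): a dict with "vertical_fov" (degrees; the focal length in pixels is half the picture's height over the tangent of half this angle, whatever the lens; pixels are square), "cx", "cy" (the principal point, pixels), "rvec" (rotation vector, rad) and "tvec" (3), from world to camera coordinates, as OpenCV has them. Camera axes: x right, y down, z forward; pixel columns grow to the right and rows downward; lengths in m; the calibration is good to about 2 mm. A picture is of the moment at which its call begins. camera_params takes no time and is no camera call.
- r.sign_off(): hands the job in, once; it reports no verdict.
The state is a dict: "time_s": time; "q": joint angles; "qd": joint speeds; "joint_efforts": joint torques, N m; "tcp_pos": TCP position; "eef_rot": TCP orientation; "contact_force": force on the tool from outside, world axes, zero at the start; "torque": the same for the moment, N m; "gripper_width": finger opening in m.
Only numpy, scipy, OpenCV 4.12 (cv2) and the standard library are available. Lean on these libraries where they do the work, as an engineer would, in place of code of your own. Each camera call takes 0.05 s, during which the arm holds its last target.

## Working session

There is one attempt and no reset: what is moved stays moved. The work goes in short steps, Python scripts to look and compute and a tool call to move; the robot and the scene stay as the last step left them, time stands still between calls to the robot, and variables do not carry over. Pictures are saved under pics/ and viewed, and the job is handed in when it is done.

Besides the shell and the picture viewer there is one more tool, called by a JSON object that holds its "method" and its "body". arm_command: Moves the arm, as the interface text tells. Its arguments: {"type":"object","properties":{"series":{"type":"array","items":{"type":"array","items":{"type":"number"}}}},"required":["series"]}

```bash
ls; mkdir -p pics; python3 - <<'E'
from plant import r
import cv2
print(r.observe())
for n in("side","top"):
    print(n,r.camera_params(n)); cv2.imwrite(f"pics/{n}0.png",r.camera(n)[:,:,::-1])
E
```

```text
pics
{'time_s': 0.0, 'q': array([-1.36347846,  0.4180065 , -0.01035732,  1.61420837,  0.00467379,
        1.11070554, -0.05300688]), 'qd': array([ 6.55614715e-04,  1.91253121e-05, -1.29814407e-03, -8.31024106e-05,
       -2.95122258e-03, -1.08186391e-03,  2.51589489e-04]), 'joint_efforts': array([ 1.35789205e-04, -8.51226282e+01,  6.38784729e-01, -4.25997090e+01,
       -4.88468993e-02,  1.84948929e-02,  1.02515812e-04]), 'tcp_pos': array([0.15377832, 0.60532998, 0.17589039]), 'eef_rot': array([-1.56325895,  0.19542215, -0.19524545]), 'contact_force': array([-0.86334285,  0.08101896, -0.65347347]), 'torque': array([ 0.02999038,  0.0069641 , -0.01539476]), 'gripper_width': 0.09385118636958097}
side {'vertical_fov': 56.857978603121175, 'cx': 255.71186896368292, 'cy': 195.09841452713655, 'rvec': array([ 0.6028049 , -2.66882971,  1.16014068]), 'tvec': array([0.58701029, 0.18016081, 0.73065214])}
top {'vertical_fov': 51.02677230630783, 'cx': 257.53626091094617, 'cy': 189.39816647653444, 'rvec': array([ 2.18350463, -2.12220044,  0.16145358]), 'tvec': array([0.05174969, 0.61466477, 1.02201882])}
```

View pics/side0.png

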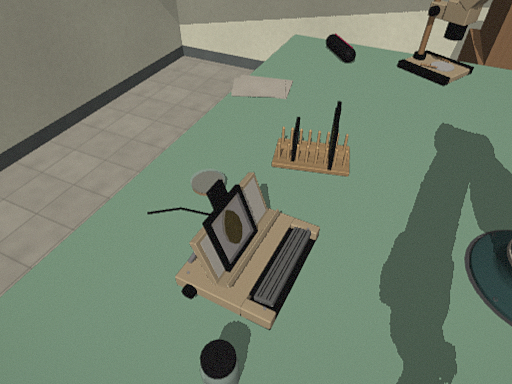

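View pics/top0.png

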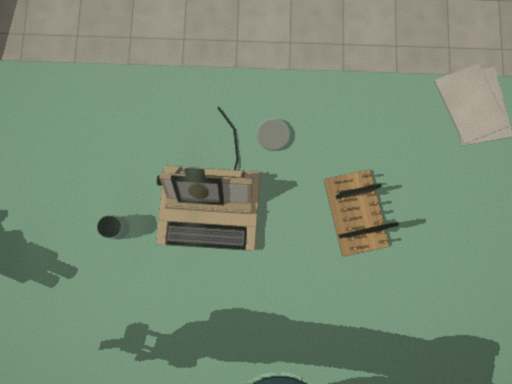

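```bash
cat > h.py <<'E'
import numpy as np, cv2
from scipy.spatial.transform import Rotation as R
from plant import r
def cam(n):
    p=r.camera_params(n); f=192/np.tan(np.radians(p["vertical_fov"])/2)
    K=np.array([[f,0,p["cx"]],[0,f,p["cy"]],[0,0,1]]); M=cv2.Rodrigues(np.array(p["rvec"]))[0]
    return K,M,np.array(p["tvec"])
def proj(n,P):
    K,M,t=cam(n); return cv2.projectPoints(np.atleast_2d(P).astype(float),M,t,K,None)[0][:,0]
def ray(n,uv):
    K,M,t=cam(n); d=M.T@np.linalg.inv(K)@np.array([uv[0],uv[1],1.]); return -M.T@t,d/np.linalg.norm(d)
def onz(n,uv,z):
    c,d=ray(n,uv); return c+d*(z-c[2])/d[2]
def tri(a,b):  # a side uv, b top uv
    c1,d1=ray("side",a); c2,d2=ray("top",b)
    s=np.linalg.lstsq(np.c_[d1,-d2],c2-c1,rcond=None)[0]
    p,q=c1+s[0]*d1,c2+s[1]*d2; return (p+q)/2,np.linalg.norm(p-q)
def crop(n,name,x0,y0,w,h,k,img=None):
    im=r.camera(n)[:,:,::-1] if img is None else img
    c=cv2.resize(im[y0:y0+h,x0:x0+w],None,fx=k,fy=k,interpolation=cv2.INTER_CUBIC)
    for i in range(0,w,10): cv2.putText(c,str(x0+i) if i%20==0 else "",(i*k,8),0,.3,(0,0,255),1); c[:4,i*k]=(0,0,255)
    for j in range(0,h,10): cv2.putText(c,str(y0+j) if j%20==0 else "",(0,j*k+4),0,.3,(0,0,255),1)
    cv2.imwrite("pics/"+name,c)
E
python3 - <<'E'
from h import *
s=cv2.imread("pics/side0.png");t=cv2.imread("pics/top0.png")
crop("side","s_v.png",170,165,160,165,4 and 3,s) if 0 else crop("side","s_v.png",170,165,160,145,4,s)
crop("side","s_r.png",260,90,110,100,6,s)
crop("top","t_v.png",90,100,180,155,4,t)
crop("top","t_r.png",315,160,95,100,6,t)
for n in("side","top"):print(n,ray(n,(256,192)))
E
```

```text
side (array([0.358187 , 0.6236732, 0.6273957]), array([ 0.31075982, -0.66753994, -0.67662306]))
top (array([0.46397037, 0.07717762, 1.09717291]), array([ 0.13338907, -0.00383566, -0.99105633]))
```

View pics/s_v.png

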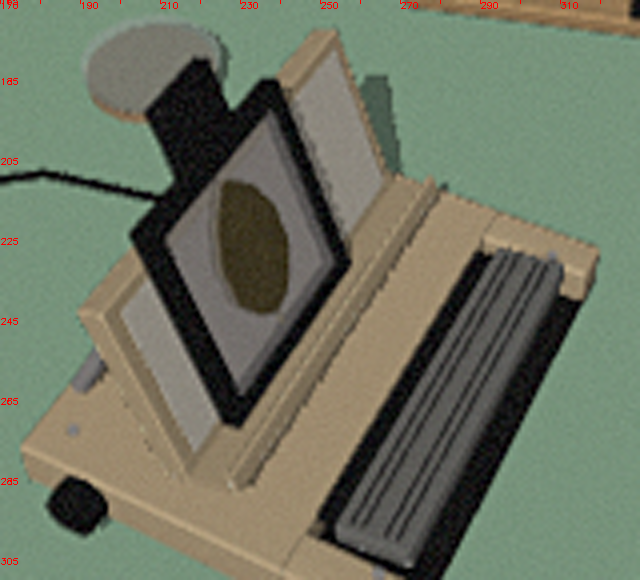

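View pics/t_v.png

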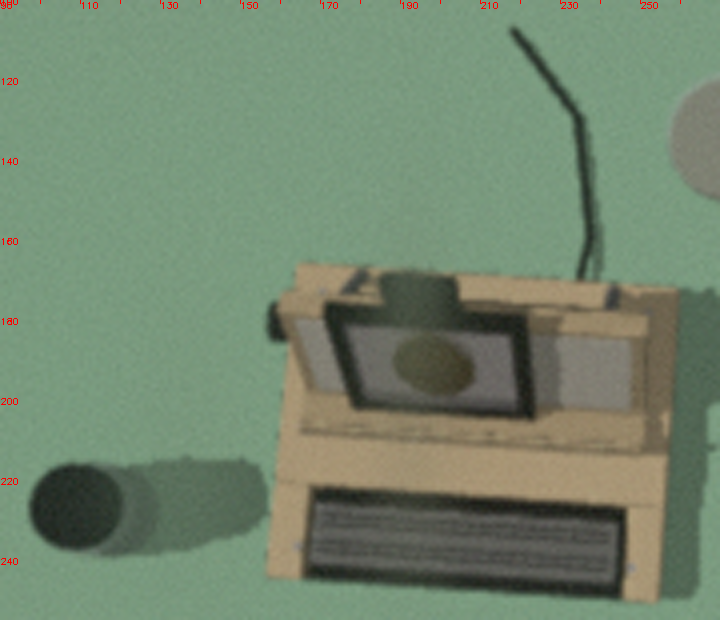

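View pics/s_r.png

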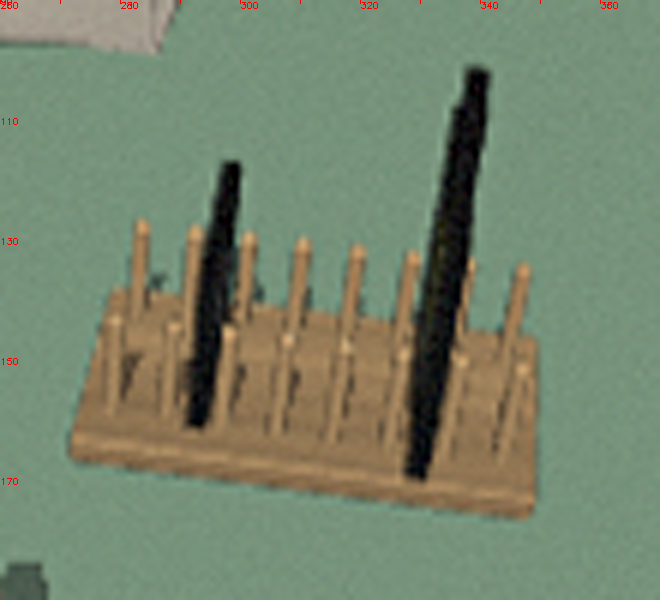

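View pics/t_r.png

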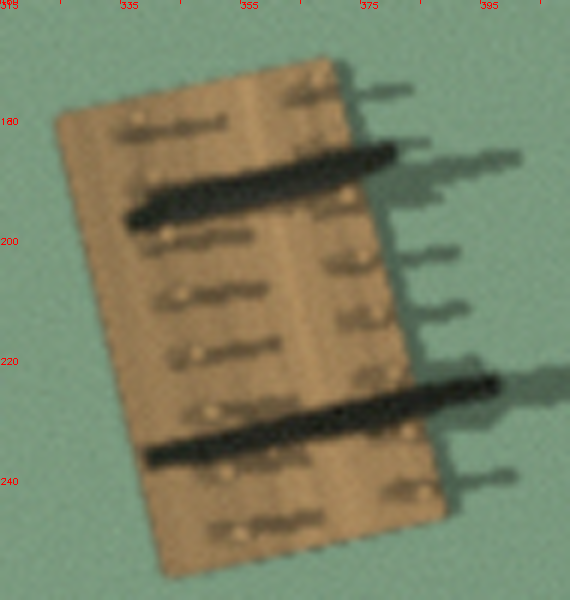

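```bash
cat > fit.py <<'E'
from h import *
from scipy.optimize import least_squares
def pk(c,x0,y0,k): return np.array([x0+(c[0]+.5)/k-.5,y0+(c[1]+.5)/k-.5])
sv=lambda *c:("side",pk(c,170,165,4)); tv=lambda *c:("top",pk(c,90,100,4))
sr=lambda *c:("side",pk(c,260,90,6)); tr=lambda *c:("top",pk(c,315,160,6))
def fit(obs,x0):
    def T(v,P): return R.from_euler("z",v[2]).apply(P)+[v[0],v[1],0]
    P=np.array([o[0] for o in obs])/1000
    f=lambda v:np.concatenate([proj(o[1][0],T(v,P[i:i+1]))[0]-o[1][1] for i,o in enumerate(obs)])
    s=least_squares(f,x0,loss="soft_l1"); print(s.x.round(4)); print(f(s.x).reshape(-1,2).round(1).tolist()); return s.x
E
python3 - <<'E'
from fit import *
print("viewer")
fit([((90,130,30),tv(295,262)),((90,-130,30),tv(680,288)),((-122,130,30),tv(268,577)),((-122,-130,30),tv(658,602)),
((-122,-130,30),sv(600,250)),((90,130,30),sv(22,450))],[.55,.2,0])
print("rack")
# x towards image-top assumed
fit([((107.5,65,15),tr(53,120)),((107.5,-65,15),tr(330,57)),((-107.5,65,15),tr(168,578)),((-107.5,-65,15),tr(447,515)),
((107.5,65,15),sr(535,495)),((-107.5,65,15),sr(70,440))][:4],[.5,-.2,0])
for n in ("side","top"): print(r.observe()["time_s"])
M=R.from_rotvec(r.observe()["eef_rot"]).as_matrix(); print(M.round(3))
E
```

```text
viewer
[ 0.579   0.1989 -0.0328]
[[-0.5, 0.0], [-0.4, -0.5], [-1.3, 0.5], [0.2, 0.3], [1.0, -1.4], [-0.6, -1.4]]
rack
[ 0.5632 -0.199   0.2441]
[[-0.0, -0.9], [-0.3, -0.4], [-0.1, 0.6], [0.5, 0.5]]
0.1
0.1
[[ 0.969 -0.     0.246]
 [-0.246 -0.001  0.969]
 [ 0.    -1.    -0.001]]
```

```bash
python3 - <<'E'
from fit import *
print("rack")
v=fit([((107.5,65,15),tr(53,120)),((107.5,-65,15),tr(330,57)),((-107.5,65,15),tr(168,578)),((-107.5,-65,15),tr(447,515)),
((107.5,65,15),sr(70,440)),((-107.5,65,15),sr(535,495)),((-107.5,-65,15),sr(538,335)),((107.5,-65,15),sr(112,290)),
*[((x,40,69),sr(*c)) for x,c in zip((91,65,39,13,-13,-39,-65,-91),((115,320),(175,327),(230,331),(288,340),(346,346),(405,352),(460,358),(523,368)))],
*[((x,-40,69),sr(*c)) for x,c in zip((91,65,39,13,-13,-39,-65,-91),((142,226),(195,232),(249,238),(304,243),(358,251),(413,258),(468,263),(523,270)))],
*[((x,40,69),tr(*c)) for x,c in zip((13,-13,-39,-65,-91),((180,294),(197,354),(211,411),(227,471),(240,533)))],
],[.5,-.2,0])
Rz=R.from_euler("z",v[2])
print("new tab mid",Rz.apply([-.052,0,.16])+[v[0],v[1],0], "slot0",v)
# new plate measured: tab top edge in side (478,70 crop); 
for z in (.18,): 
  for s in (-.022,.022):
    p=Rz.apply([-.052,s,z])+[v[0],v[1],0]; print(proj("side",p),proj("top",p))
# old plate triangulated
for nm,a,b in (("TL",sv(132,235),tv(327,303)),("TR",sv(272,80),tv(526,318)),("BL",sv(237,425),tv(357,410)),("BR",sv(350,265),tv(535,418)),("tabTL",sv(146,112),tv(383,272)),("tabTR",sv(205,57),tv(458,277))):
  p,e=tri(a[1],b[1]); q=R.from_euler("z",-(-.0328)).apply(p-[.579,.1989,0]); print(nm,p.round(4),round(e,4),"in viewer",(q*1000).round(1))
E
```

```text
rack
[ 0.5642 -0.1972  0.2485]
[[-0.9, -1.2], [-1.1, -0.8], [-0.6, 0.3], [-0.1, -0.0], [-0.0, 0.0], [0.6, 0.6], [0.2, 0.0], [-0.2, -0.6], [0.6, -0.4], [0.0, -0.4], [0.3, -0.0], [0.3, -0.4], [0.2, -0.3], [0.1, -0.1], [0.7, -0.0], [0.1, -0.5], [0.1, -0.2], [0.1, -0.2], [0.1, -0.3], [0.0, -0.1], [0.1, -0.4], [0.1, -0.6], [0.2, -0.4], [0.3, -0.6], [-0.2, -0.4], [-0.5, -0.5], [-0.3, -0.1], [-0.4, -0.0], [0.0, -0.3]]
new tab mid [ 0.51377673 -0.2099847   0.16      ] slot0 [ 0.56417991 -0.19719722  0.24846168]
[[339.49476904  99.89479722]] [[388.71066203 225.48355079]]
[[339.09618723 108.26108242]] [[370.12573055 229.71466053]]
TL [0.6249 0.2752 0.1562] 0.0008 in viewer [ 43.3  77.7 156.2]
TR [0.6177 0.1565 0.1575] 0.0023 in viewer [ 40.  -41.1 157.5]
BL [0.5752 0.2759 0.0419] 0.0042 in viewer [-6.3 76.9 41.9]
BR [0.5714 0.1581 0.0416] 0.0001 in viewer [ -6.3 -41.   41.6]
tabTL [0.6372 0.2364 0.1939] 0.0006 in viewer [ 56.9  39.4 193.9]
tabTR [0.6336 0.1927 0.1947] 0.0033 in viewer [ 54.7  -4.4 194.7]
```

```bash
cat > go.py <<'E'
from h import *
V=np.array([.579,.1989,-.0328]); RK=np.array([.5642,-.1972,.2485])
def w(F,x,y,z): return R.from_euler("z",F[2]).apply([x/1000,y/1000,z/1000])+[F[0],F[1],0]
def rel(target,yaw=None):
    o=r.observe(); M=R.from_rotvec(o["eef_rot"]).as_matrix()
    d=M.T@(np.array(target)-o["tcp_pos"])*100
    h=np.arctan2(M[1,2],M[0,2]); tw=0 if yaw is None else -np.degrees((yaw-h+np.pi)%(2*np.pi)-np.pi)
    print("t",round(o["time_s"],2),"tcp",o["tcp_pos"].round(4),"F",o["contact_force"].round(1),"w",round(o["gripper_width"],4),"| tx ty tz tw:",d.round(2),round(tw,1))
E
python3 - <<'E'
from go import *
print(w(V,43,17.5,270)); rel(w(V,43,17.5,270),V[2])
E
```

```text
[0.62255077 0.21498044 0.27      ]
t 0.1 tcp [0.1538 0.6054 0.176 ] F [ 0.1 -0.3 -0.9] w 0.0936 | tx ty tz tw: [ 55.04  -9.37 -26.31] 77.6
```

{"method": "arm_command", "body": {"series": [[5, -1.2, -2.5, 9, 1], [11, -3, -5, 18, 1], [17, -5, -8, 27, 1], [22.5, -7, -11, 36, 1], [28, -9.4, -13.5, 45, 1], [33.5, -9.4, -16, 54, 1], [39, -9.4, -18.7, 63, 1], [44.5, -9.4, -21.3, 72, 1]]}}

```text
time_s: 1.1
tcp_pos: [0.5245, 0.2961, 0.2706]
eef_rot: [-1.237, 1.164, -1.164]
contact_force: [1.1, 1.8, -0.5]
gripper_width: 0.094
```

```bash
python3 - <<'E'
from go import *
rel(w(V,43,17.5,270),V[2])
E
```

```text
t 1.1 tcp [0.5245 0.2961 0.2706] F [ 1.1  1.8 -0.5] w 0.094 | tx ty tz tw: [8.69 0.06 9.29] 5.4
```

{"method": "arm_command", "body": {"series": [[4, 0, 4, 5.6, 1], [8, 0, 8.4, 5.6, 1], [8, 0, 8.4, 5.6, 1], [8, 0, 8.4, 5.6, 1], [8, 0, 8.4, 5.6, 1], [8, 0, 8.4, 5.6, 1], [8, 0, 8.4, 5.6, 1], [8, 0, 8.4, 5.6, 1]]}}

```text
time_s: 2.1
tcp_pos: [0.6123, 0.2234, 0.2706]
eef_rot: [-1.194, 1.233, -1.233]
contact_force: [0.5, 0.5, -0.0]
gripper_width: 0.094
```

```bash
python3 - <<'E'
from go import *
rel(w(V,43,17.5,167),V[2])
crop("side","s1.png",170,125,160,145,4);crop("top","t1.png",130,100,160,145,4)
E
```

```text
t 2.1 tcp [0.6123 0.2234 0.2706] F [ 0.5  0.5 -0. ] w 0.094 | tx ty tz tw: [ 0.81 10.36  1.05] 0.0
```

View pics/s1.png

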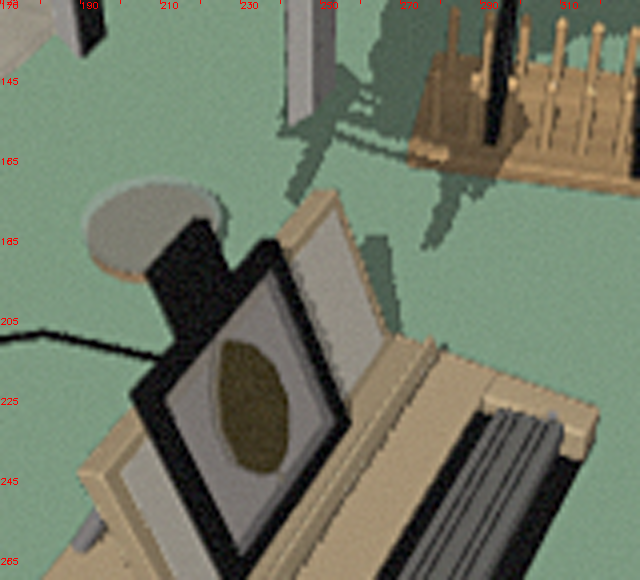

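View pics/t1.png

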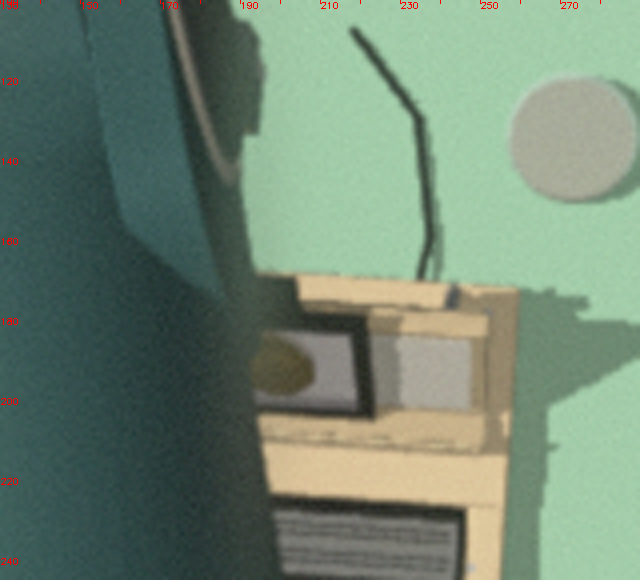

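{"method": "arm_command", "body": {"series": [[0.8, 3, 1, 0, 1], [0.8, 6, 1, 0, 1], [0.8, 9, 1, 0, 1], [0.8, 10.3, 1, 0, 1], [0.8, 10.3, 1, 0, 0.5], [0.8, 10.3, 1, 0, 0.4], [0.8, 10.3, 1, 0, 0.4], [0.8, 10.3, 1, 0, 0.4]]}}

```text
time_s: 3.2
tcp_pos: [0.6224, 0.2149, 0.1681]
eef_rot: [-1.193, 1.233, -1.233]
contact_force: [-0.3, -0.1, -0.2]
gripper_width: 0.0573
```

```bash
python3 - <<'E'
from go import *
rel(w(V,43,17.5,167),V[2])
crop("side","s2.png",170,125,160,145,4)
E
```

```text
t 3.2 tcp [0.6224 0.2149 0.1681] F [-0.3 -0.1 -0.2] w 0.0573 | tx ty tz tw: [-0.01  0.11  0.02] 0.0
```

View pics/s2.png

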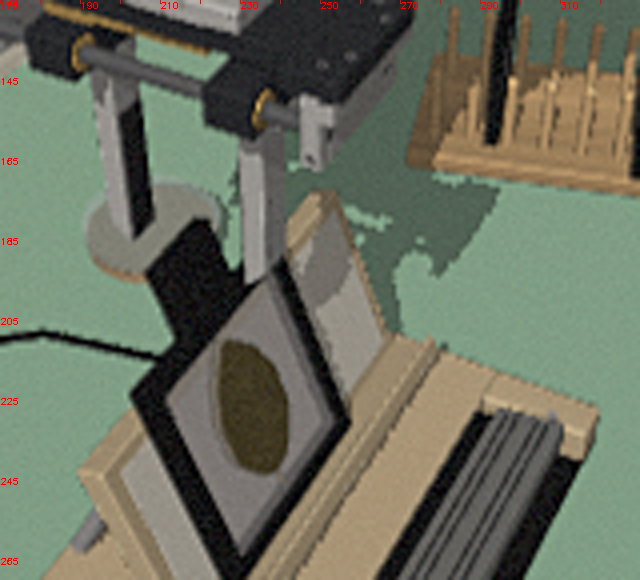

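```bash
python3 - <<'E'
from go import *
for dx in (-28.6,28.6):
  for dy in (-8,8): print(dx,dy,((proj("side",w(V,43+dx,17.5+dy,168))[0]-[170,125])*4).round())
for s in (125,165):
  for dy in(-22,22):
    for t in (0,-10):print("tab",s,dy,t,((proj("side",w(V,t*.94+s*.343,17.5+dy,42+s*.94-t*.343))[0]-[170,125])*4).round())
E
```

```text
-28.6 -8 [262. 302.]
-28.6 8 [245. 323.]
28.6 -8 [158. 263.]
28.6 8 [140. 284.]
tab 125 -22 0 [226. 278.]
tab 125 -22 -10 [242. 278.]
tab 125 22 0 [177. 335.]
tab 125 22 -10 [194. 336.]
tab 165 -22 0 [196. 210.]
tab 165 -22 -10 [213. 210.]
tab 165 22 0 [145. 266.]
tab 165 22 -10 [162. 267.]
```

```bash
python3 - <<'E'
from go import *
o=w([.6123,.2234,-.0328],0,0,0)
for dx in (-47,-59.5,47,59.5):
  for dy in (-8,8): print(dx,dy,((proj("side",w([.6123,.2234,-.0328],dx,dy,270.6))[0]-[170,125])*4).round())
print(((proj("side",w([.6123,.2234,-.0328],-47,8,290))[0]-[170,125])*4).round())
E
```

```text
-47 -8 [306. 155.]
-47 8 [287. 177.]
-59.5 -8 [333. 164.]
-59.5 8 [314. 186.]
47 -8 [113.  92.]
47 8 [ 91. 112.]
59.5 -8 [88. 84.]
59.5 8 [ 67. 104.]
[286. 138.]
```

{"method": "arm_command", "body": {"series": [[0, 0.5, 0, 0, 0.45], [0, 1, 0, 0, 0.45], [0, 1.6, 0, 0, 0.45], [0, 1.6, 0, 0, 0.45], [0, 1.6, 0, 0, 0.45], [0, 1.6, 0, 0, 0.45], [0, 1.6, 0, 0, 0.45], [0, 1.6, 0, 0, 0.45]]}}

```text
time_s: 4.25
tcp_pos: [0.6222, 0.2149, 0.1516]
eef_rot: [-1.194, 1.233, -1.233]
contact_force: [-0.1, -0.3, -0.5]
gripper_width: 0.042
```

```bash
python3 - <<'E'
from go import *
rel(w(V,43,17.5,167),V[2])
crop("side","s3.png",170,125,160,145,4)
for dx in (-21,21):
  for dy in (-8,8): print(dx,dy,[((proj("side",w(V,43+dx,17.5+dy,z))[0]-[170,125])*4).round() for z in (152,172)])
E
```

```text
t 4.25 tcp [0.6222 0.2149 0.1516] F [-0.1 -0.3 -0.5] w 0.042 | tx ty tz tw: [-0.01 -1.54  0.04] 0.0
-21 -8 [array([249., 321.]), array([248., 290.])]
-21 8 [array([232., 342.]), array([230., 311.])]
21 -8 [array([174., 293.]), array([171., 262.])]
21 8 [array([156., 313.]), array([153., 283.])]
```

View pics/s3.png

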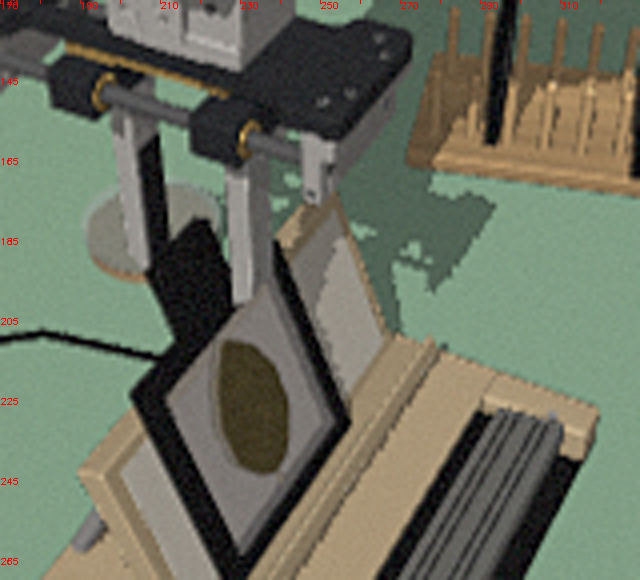

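{"method": "arm_command", "body": {"series": [[0, 0, -0.7, 0, 0.42], [0, 0, -1.4, 0, 0.4], [0, 0, -2.1, 0, 0.4], [0, 0, -2.8, 0, 0.4], [0, 0, -3.5, 0, 0.4], [0, 0, -4.2, 0, 0.4], [0, 0, -4.7, 0, 0.4], [0, 0, -4.7, 0, 0.4]]}}

```text
time_s: 5.3
tcp_pos: [0.5749, 0.2165, 0.1516]
eef_rot: [-1.194, 1.233, -1.233]
contact_force: [0.3, -0.5, 0.7]
gripper_width: 0.0376
```

```bash
python3 - <<'E'
from go import *
rel(w(V,-5,17.5,152),V[2])
crop("side","s4.png",170,125,160,145,4)
E
```

```text
t 5.3 tcp [0.5749 0.2165 0.1516] F [ 0.3 -0.5  0.7] w 0.0376 | tx ty tz tw: [-0.   -0.04 -0.03] 0.0
```

View pics/s4.png

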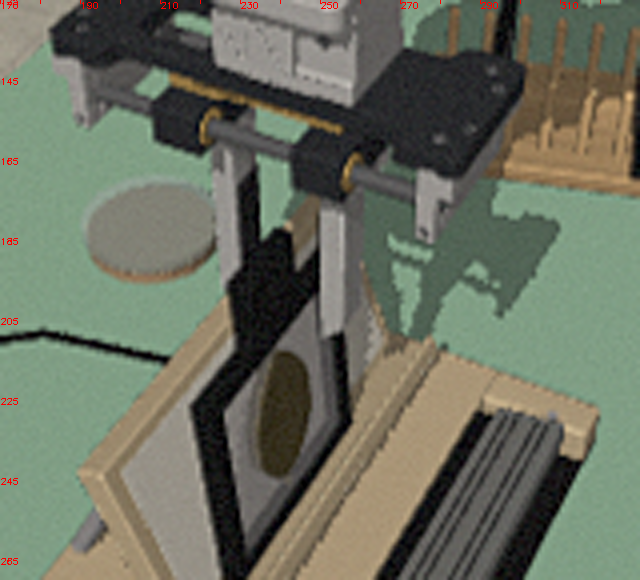

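{"method": "arm_command", "body": {"series": [[0, 0, 0, 0, 0.25], [0, 0, 0, 0, 0.2], [0, 0, 0, 0, 0.1], [0, 0, 0, 0, 0], [0, 0, 0, 0, 0], [0, 0, 0, 0, 0], [0, 0, 0, 0, 0], [0, 0, 0, 0, 0]]}}

```text
time_s: 6.35
tcp_pos: [0.5753, 0.2163, 0.1517]
eef_rot: [-1.193, 1.233, -1.233]
contact_force: [3.1, -0.4, 1.2]
gripper_width: 0.01
```

```bash
python3 - <<'E'
from go import *
rel(w(V,-5,17.5,152),V[2])
crop("side","s5.png",170,125,160,145,4)
E
```

```text
t 6.35 tcp [0.5753 0.2163 0.1517] F [ 3.1 -0.4  1.2] w 0.01 | tx ty tz tw: [-0.02 -0.03 -0.08] 0.0
```

View pics/s5.png

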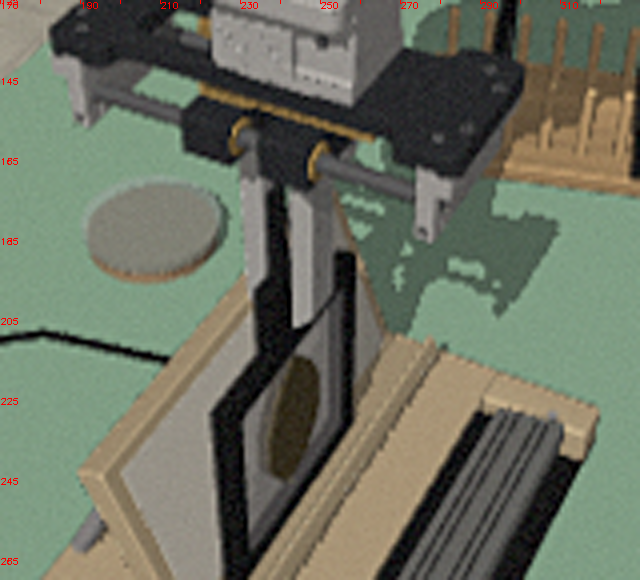

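{"method": "arm_command", "body": {"series": [[0, -1.5, 0, 0, 0], [0, -4.5, 0, 0, 0], [0, -8, 0, 0, 0], [0, -12, 0, 0, 0], [1, -16, 0, 0, 0], [3, -18, 0, -2, 0], [7, -18, 0, -5, 0], [12, -18, 0, -8, 0]]}}

```text
time_s: 7.4
tcp_pos: [0.5706, 0.0959, 0.3323]
eef_rot: [-1.26, 1.128, -1.127]
contact_force: [0.8, -0.8, -2.1]
gripper_width: 0.0097
```

```bash
python3 - <<'E'
from go import *
rel(w(RK,0,0,332),RK[2])
E
```

```text
t 7.4 tcp [0.5706 0.0959 0.3323] F [ 0.8 -0.8 -2.1] w 0.0097 | tx ty tz tw: [ 2.906e+01  2.000e-02 -3.870e+00] -7.9
```

{"method": "arm_command", "body": {"series": [[4.5, 0, -0.6, -1.5, 0], [9, 0, -1.2, -3, 0], [13.5, 0, -1.8, -4.5, 0], [18, 0, -2.4, -6, 0], [22, 0, -3, -7, 0], [26, 0, -3.5, -7.9, 0], [28, 0, -3.8, -7.9, 0], [29, 0, -3.9, -7.9, 0]]}}

```text
time_s: 8.4
tcp_pos: [0.563, -0.1969, 0.3321]
eef_rot: [-1.315, 1.028, -1.027]
contact_force: [0.8, -0.4, -1.7]
gripper_width: 0.0097
```

{"method": "arm_command", "body": {"series": [[0, 0, 0, 0, 0], [0, 0, 0, 0, 0], [0, 0, 0, 0, 0], [0, 0, 0, 0, 0], [0, 0, 0, 0, 0], [0, 0, 0, 0, 0], [0, 0, 0, 0, 0], [0, 0, 0, 0, 0]]}}

```text
time_s: 9.4
tcp_pos: [0.5635, -0.1961, 0.3316]
eef_rot: [-1.315, 1.027, -1.027]
contact_force: [-0.1, 0.1, -1.3]
gripper_width: 0.0098
```

```bash
python3 - <<'E'
from go import *
rel(w(RK,0,0,332),RK[2])
s=r.camera("side")[:,:,::-1];t=r.camera("top")[:,:,::-1]
crop("side","s6.png",240,20,150,170,3,s) ;crop("top","t6.png",315,140,120,125,5,t)
cv2.imwrite("pics/s6f.png",s)
E
```

```text
t 9.4 tcp [ 0.5635 -0.1961  0.3316] F [-0.1  0.1 -1.3] w 0.0098 | tx ty tz tw: [ 0.12 -0.04  0.04] -0.2
```

View pics/s6f.png

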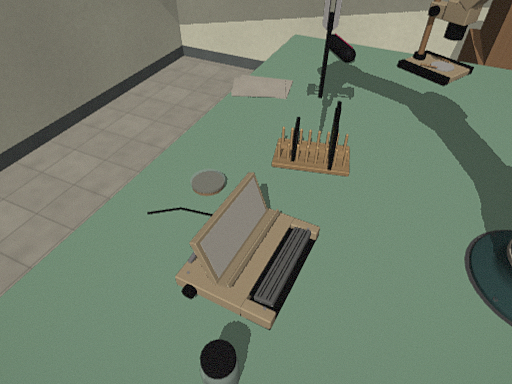

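View pics/t6.png

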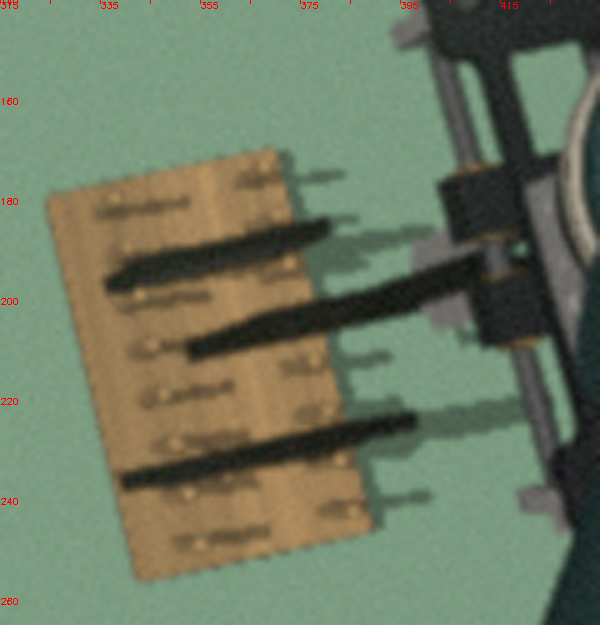

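```bash
python3 - <<'E'
from go import *
o=r.observe();tc=o["tcp_pos"]
M=R.from_rotvec(o["eef_rot"]).as_matrix();h=np.arctan2(M[1,2],M[0,2]);print(h)
F=[tc[0],tc[1],h]; 
for y,z in ((60,-108),(-60,-108),(60,17),(-60,17),(22,57),(-22,57)):
  p=w(F,0,y,tc[2]*1000+z); print(y,z,"top crop",(proj("top",p)[0]-[315,140])*5,"side",proj("side",p)[0])
for y,z in ((60,15),(60,140),(-60,140),(-22,180)):
  p=w(RK,-52,y,z); print("new",y,z,"top crop",(proj("top",p)[0]-[315,140])*5)
E
```

```text
0.24507651295670282
60 -108 top crop [187.3764293 347.9680212] side [319.55499505  97.6909324 ]
-60 -108 top crop [451.49686673 289.47301852] side [322.61362326  75.96332679]
60 17 top crop [269.03447789 318.00980363] side [327.11544929  43.67542987]
-60 17 top crop [575.65489689 250.17953694] side [329.71023918  25.27438987]
22 57 top crop [403.98438536 283.49096809] side [330.72484115  17.93668431]
-22 57 top crop [522.51370517 257.28179581] side [331.59733021  11.75513139]
new 60 15 top crop [118.46239935 476.53682763]
new 60 140 top crop [174.1025456  469.51882076]
new -60 140 top crop [417.17836683 414.18062238]
new -22 180 top crop [368.56231512 427.37104365]
```

View pics/s6.png

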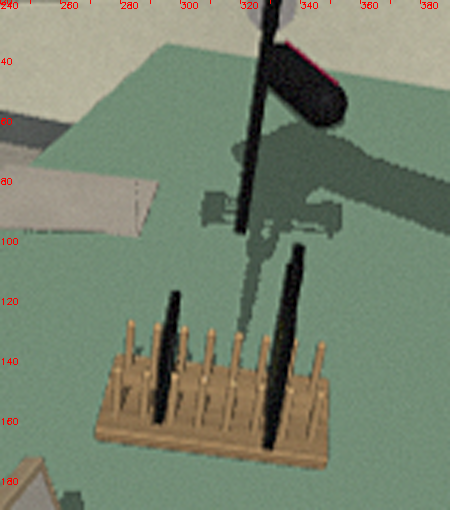

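{"method": "arm_command", "body": {"series": [[0.1, 2, 0, 0, 0], [0.1, 5, 0, 0, 0], [0.1, 8, 0, 0, 0], [0.1, 11, 0, 0, 0], [0.1, 13, 0, 0, 0], [0.1, 14, 0, 0, 0], [0.1, 14.5, 0, 0, 0], [0.1, 14.5, 0, 0, 0]]}}

```text
time_s: 10.5
tcp_pos: [0.564, -0.1971, 0.1869]
eef_rot: [-1.315, 1.026, -1.027]
contact_force: [-0.6, 0.3, -2.3]
gripper_width: 0.01
```

```bash
python3 - <<'E'
from go import *
rel(w(RK,0,0,123),RK[2])
s=r.camera("side")[:,:,::-1];t=r.camera("top")[:,:,::-1]
crop("side","s7.png",250,60,130,120,5,s) ;crop("top","t7.png",315,140,120,125,5,t)
F=RK
for y,z in ((60,80),(-60,80)): print(proj("side",w(RK,0,y,z)),proj("top",w(RK,0,y,z)))
E
```

```text
t 10.5 tcp [ 0.564  -0.1971  0.1869] F [-0.6  0.3 -2.3] w 0.01 | tx ty tz tw: [0.01 6.39 0.02] -0.2
[[312.53760716 147.30233128]] [[339.06090866 214.50372523]]
[[315.74736827 123.49031537]] [[384.58306211 204.24668717]]
```

View pics/s7.png

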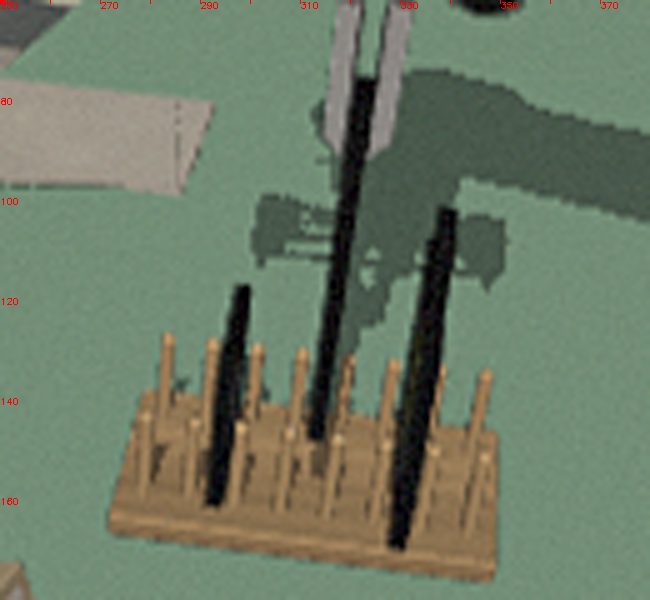

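View pics/t7.png

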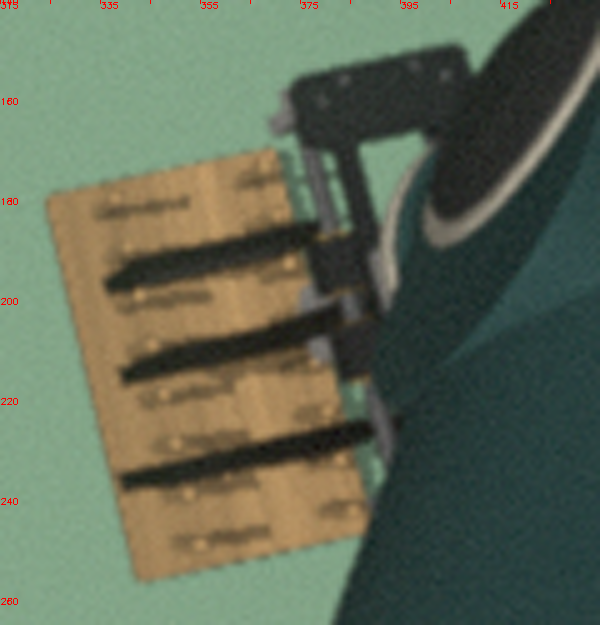

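{"method": "arm_command", "body": {"series": [[0, 0.6, 0, 0, 0], [0, 1.6, 0, 0, 0], [0, 2.8, 0, 0, 0], [0, 4, 0, 0, 0], [0, 5.2, 0, 0, 0], [0, 5.9, 0, 0, 0], [0, 6.2, 0, 0, 0], [0, 6.2, 0, 0, 0]]}}

```text
time_s: 11.6
tcp_pos: [0.5638, -0.1971, 0.1246]
eef_rot: [-1.315, 1.027, -1.027]
contact_force: [-0.1, -0.0, -1.4]
gripper_width: 0.0101
```

```bash
python3 - <<'E'
from go import *
rel(w(RK,0,0,123),RK[2])
s=r.camera("side")[:,:,::-1]
crop("side","s8.png",250,60,130,120,5,s)
E
```

```text
t 11.6 tcp [ 0.5638 -0.1971  0.1246] F [-0.1 -0.  -1.4] w 0.0101 | tx ty tz tw: [0.02 0.16 0.03] -0.2
```

View pics/s8.png

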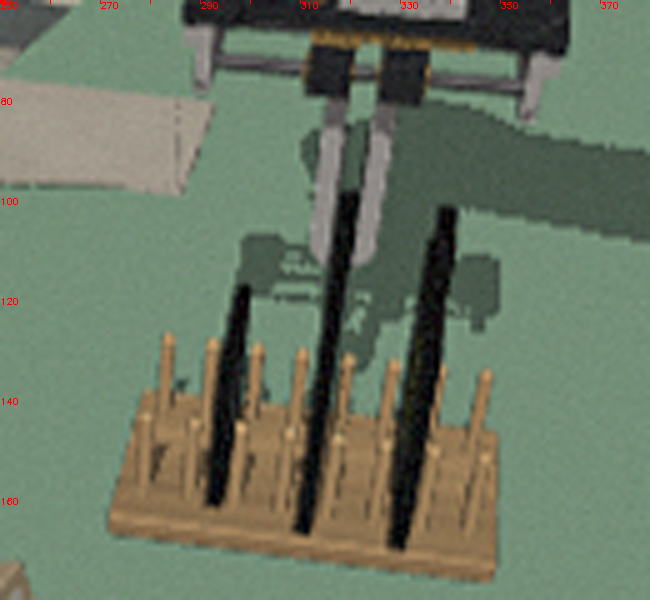

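{"method": "arm_command", "body": {"series": [[0, 0.1, 0, 0, 0], [0, 0.2, 0, 0, 0], [0, 0.3, 0, 0, 0], [0, 0.3, 0, 0, 0], [0, 0.3, 0, 0, 0], [0, 0.3, 0, 0, 0], [0, 0.3, 0, 0, 0], [0, 0.3, 0, 0, 0]]}}

```text
time_s: 12.65
tcp_pos: [0.5638, -0.1971, 0.1216]
eef_rot: [-1.315, 1.027, -1.027]
contact_force: [0.6, 0.5, -2.0]
gripper_width: 0.01
```

{"method": "arm_command", "body": {"series": [[0, 0.1, 0, 0, 0], [0, 0.2, 0, 0, 0], [0, 0.3, 0, 0, 0], [0, 0.3, 0, 0, 0], [0, 0.3, 0, 0, 0], [0, 0.3, 0, 0, 0], [0, 0.3, 0, 0, 0], [0, 0.3, 0, 0, 0]]}}

```text
time_s: 13.65
tcp_pos: [0.5652, -0.197, 0.1209]
eef_rot: [-1.313, 1.024, -1.028]
contact_force: [-5.9, 6.2, 31.4]
gripper_width: 0.0098
```

```bash
python3 - <<'E'
from go import *
rel(w(RK,0,0,123),RK[2])
s=r.camera("side")[:,:,::-1]
crop("side","s9.png",250,60,130,120,5,s)
for y,z in ((60,15),(60,17),(60,20),(22,180)): print(z,(proj("side",w(RK,0,y,z))-[250,60])*5)
E
```

```text
t 13.65 tcp [ 0.5652 -0.197   0.1209] F [-5.9  6.2 31.4] w 0.0098 | tx ty tz tw: [-0.01 -0.21 -0.1 ] -0.2
15 [[299.19511238 533.03003013]]
17 [[299.59206442 530.19052944]]
20 [[300.18957012 525.91641653]]
180 [[341.22679327 230.82670388]]
```

View pics/s9.png

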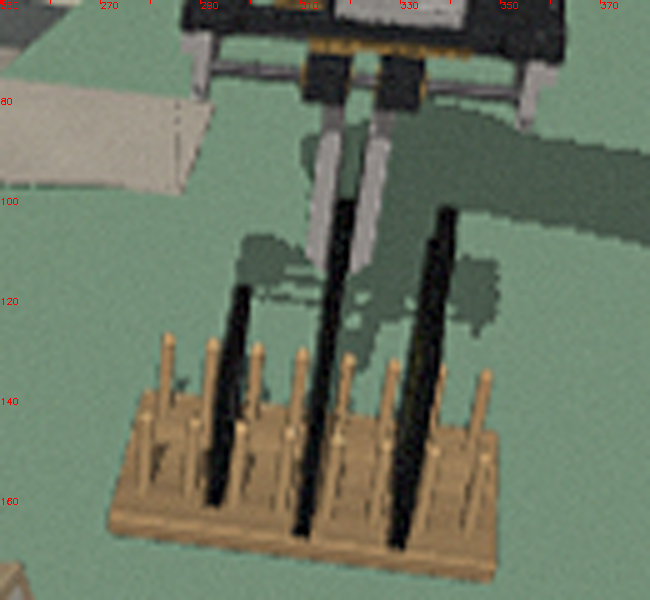

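{"method": "arm_command", "body": {"series": [[0, -0.25, 0, 0, 0], [0, -0.25, 0, 0, 0], [0, -0.25, 0, 0, 0.15], [0, -0.25, 0, 0, 0.2], [0, -0.25, 0, 0, 0.25], [0, -0.25, 0, 0, 0.3], [0, -0.25, 0, 0, 0.33], [0, -0.25, 0, 0, 0.33]]}}

```text
time_s: 14.7
tcp_pos: [0.5638, -0.1971, 0.1211]
eef_rot: [-1.315, 1.027, -1.027]
contact_force: [-1.0, 0.7, -0.9]
gripper_width: 0.0311
```

```bash
python3 - <<'E'
from go import *
rel(w(RK,0,0,123),RK[2])
s=r.camera("side")[:,:,::-1]
crop("side","s10.png",250,60,130,120,5,s)
E
```

```text
t 14.7 tcp [ 0.5638 -0.1971  0.1211] F [-1.   0.7 -0.9] w 0.0311 | tx ty tz tw: [ 0.02 -0.19  0.04] -0.2
```

View pics/s10.png

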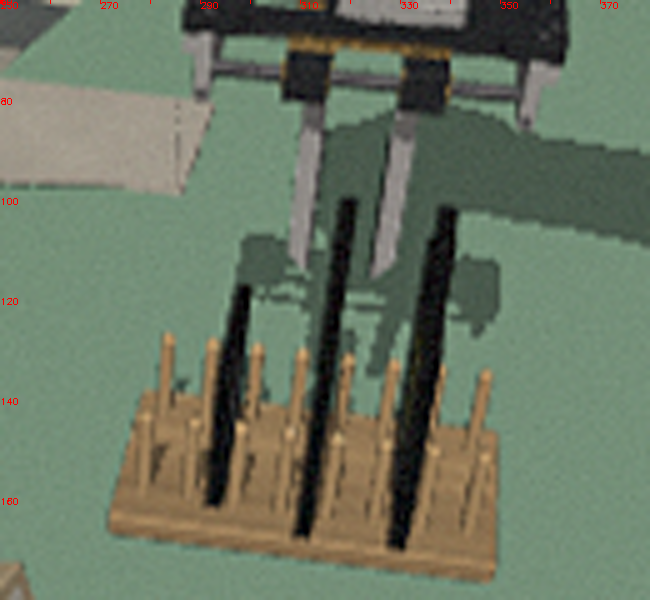

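{"method": "arm_command", "body": {"series": [[0, -2, 0, 0, 0.33], [0, -5, 0, 0, 0.33], [0, -8, 0, 0, 0.36], [0, -9, -1, 0, 0.4], [0, -9, -3, 0, 0.4], [0, -9, -4.5, 0, 0.4], [0, -9, -5.3, 0, 0.4], [0, -9, -5.3, 0, 0.4]]}}

```text
time_s: 15.75
tcp_pos: [0.5121, -0.2099, 0.2111]
eef_rot: [-1.315, 1.027, -1.027]
contact_force: [0.5, -0.1, -0.9]
gripper_width: 0.0378
```

```bash
python3 - <<'E'
from go import *
rel(w(RK,-53,0,123),RK[2])
s=r.camera("side")[:,:,::-1]
crop("side","s11.png",250,40,130,120,5,s)
E
```

```text
t 15.75 tcp [ 0.5121 -0.2099  0.2111] F [ 0.5 -0.1 -0.9] w 0.0378 | tx ty tz tw: [0.05 8.81 0.06] -0.2
```

View pics/s11.png

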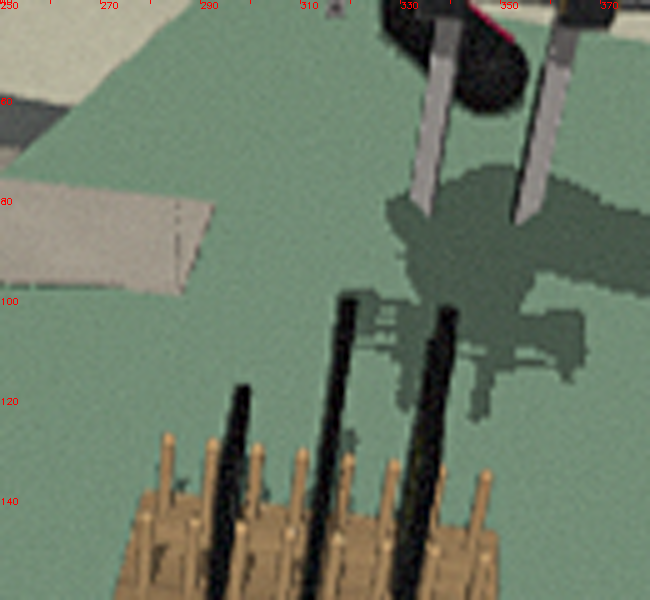

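```bash
python3 - <<'E'
from go import *
for x in (-57,-53,-49):
  print(x,[((proj("side",w(RK,x,y,z))[0]-[250,40])*5).round(1) for y,z in ((8,232),(22,180),(60,80))])
E
```

```text
-57 [array([474.3, 232.3]), array([455.6, 342.3]), array([421.7, 549.2])]
-53 [array([465.9, 231.5]), array([447.5, 341.5]), array([414. , 548.3])]
-49 [array([457.6, 230.7]), array([439.4, 340.7]), array([406.3, 547.4])]
```

{"method": "arm_command", "body": {"series": [[0, 2, 0.15, 0, 0.4], [0, 4, 0.15, 0, 0.4], [0, 6, 0.15, 0, 0.4], [0, 8, 0.15, 0, 0.4], [0, 8.8, 0.15, 0, 0.35], [0, 8.8, 0.15, 0, 0.2], [0, 8.8, 0.15, 0, 0], [0, 8.8, 0.15, 0, 0]]}}

```text
time_s: 16.8
tcp_pos: [0.5142, -0.2097, 0.1237]
eef_rot: [-1.315, 1.026, -1.027]
contact_force: [-0.9, -0.0, 3.1]
gripper_width: 0.0095
```

{"method": "arm_command", "body": {"series": [[0, 0, 0, 0, 0], [0, 0, 0, 0, 0], [0, 0, 0, 0, 0], [0, 0, 0, 0, 0], [0, 0, 0, 0, 0], [0, -0.5, 0, 0, 0], [0, -1.5, 0, 0, 0], [0, -3, 0, 0, 0]]}}

```text
time_s: 17.8
tcp_pos: [0.5137, -0.2095, 0.1539]
eef_rot: [-1.316, 1.027, -1.027]
contact_force: [-0.4, 0.5, -1.8]
gripper_width: 0.0097
```

```bash
python3 - <<'E'
from go import *
rel(w(RK,-53,0,123),RK[2])
s=r.camera("side")[:,:,::-1]
crop("side","s12.png",250,40,130,120,5,s)
t=r.camera("top")[:,:,::-1];crop("top","t12.png",315,140,120,125,5,t)
E
```

```text
t 17.8 tcp [ 0.5137 -0.2095  0.1539] F [-0.4  0.5 -1.8] w 0.0097 | tx ty tz tw: [ 0.05  3.09 -0.1 ] -0.2
```

View pics/s12.png

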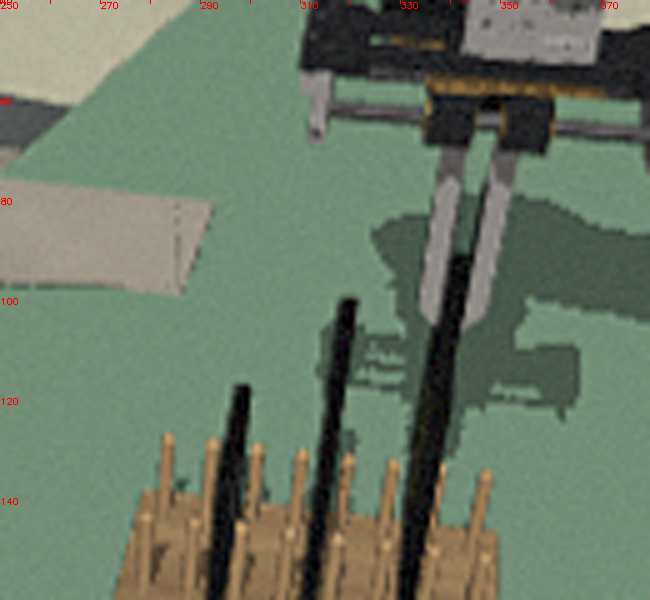

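View pics/t12.png

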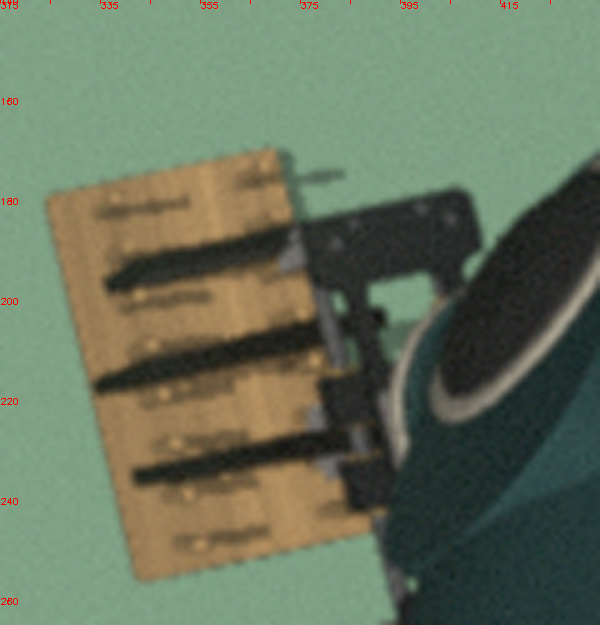

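{"method": "arm_command", "body": {"series": [[0, -2, 0, 0, 0], [0, -5, 0, 0, 0], [0, -9, 0, 0, 0], [0, -13, 0, 0, 0], [-1, -16, 0.4, 2, 0], [-4, -18, 1.6, 4, 0], [-8, -18, 3.2, 6, 0], [-12, -18, 4.8, 8, 0]]}}

```text
time_s: 18.9
tcp_pos: [0.5313, -0.0802, 0.3333]
eef_rot: [-1.256, 1.132, -1.132]
contact_force: [0.6, -0.6, -2.4]
gripper_width: 0.0096
```

```bash
python3 - <<'E'
from go import *
rel(w(V,-8,0,334),V[2])
E
```

```text
t 18.9 tcp [ 0.5313 -0.0802  0.3333] F [ 0.6 -0.6 -2.4] w 0.0096 | tx ty tz tw: [-27.38  -0.06   6.86] 7.8
```

{"method": "arm_command", "body": {"series": [[-4.5, 0, 1.1, 1.5, 0], [-9, 0, 2.2, 3, 0], [-13.5, 0, 3.4, 4.5, 0], [-18, 0, 4.5, 6, 0], [-22, 0, 5.5, 7, 0], [-25.5, 0, 6.4, 7.8, 0], [-27, 0, 6.8, 7.8, 0], [-27.3, 0, 6.8, 7.8, 0]]}}

```text
time_s: 19.9
tcp_pos: [0.5701, 0.1972, 0.3328]
eef_rot: [-1.195, 1.231, -1.232]
contact_force: [-0.8, 0.1, -1.1]
gripper_width: 0.0097
```

{"method": "arm_command", "body": {"series": [[0, 1, 0, 0, 0], [0, 3, 0, 0, 0], [0, 6, 0, 0, 0], [0, 9, 0, 0, 0], [0, 11, 0, 0, 0], [0, 12, 0, 0, 0], [0, 12, 0, 0, 0], [0, 12, 0, 0, 0]]}}

```text
time_s: 20.9
tcp_pos: [0.5706, 0.197, 0.2139]
eef_rot: [-1.193, 1.231, -1.232]
contact_force: [-0.3, -0.1, -2.4]
gripper_width: 0.01
```

```bash
python3 - <<'E'
from go import *
rel(w(V,-8,0,155),V[2])
s=r.camera("side")[:,:,::-1]
crop("side","s13.png",170,125,160,145,4,s)
o=r.observe();tc=o["tcp_pos"];F=[tc[0],tc[1],V[2]]
for y in (60,-60): print(y,((proj("side",w(F,-5,y,tc[2]*1000-108))-[170,125])*4).round(1))
E
```

```text
t 20.9 tcp [0.5706 0.197  0.2139] F [-0.3 -0.1 -2.4] w 0.01 | tx ty tz tw: [-0.22  5.89  0.03] 0.1
60 [[267.1 480. ]]
-60 [[380.  319.9]]
```

View pics/s13.png

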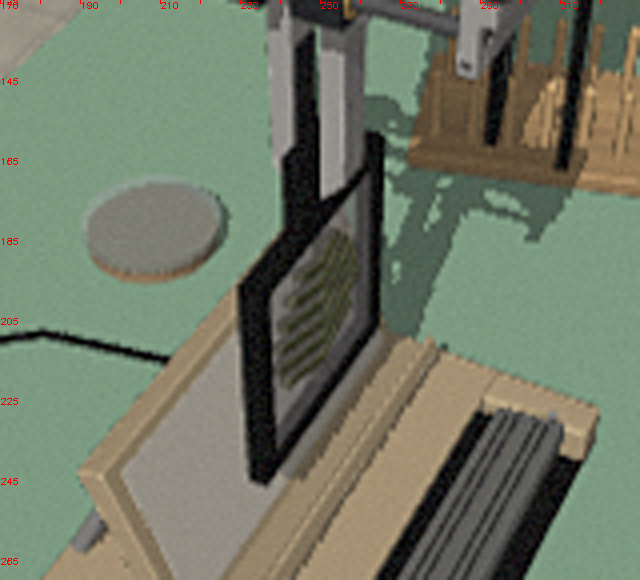

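{"method": "arm_command", "body": {"series": [[0, 1, 0, 0, 0], [0, 2.2, 0, 0, 0], [0, 3.4, 0, 0, 0], [0, 4.4, 0, 0, 0], [0, 5.1, 0, 0, 0], [0, 5.4, 0, 0, 0], [0, 5.6, 0, 0, 0], [0, 5.6, 0, 0, 0]]}}

```text
time_s: 21.95
tcp_pos: [0.5702, 0.1972, 0.1572]
eef_rot: [-1.194, 1.232, -1.232]
contact_force: [-0.7, -0.4, -0.9]
gripper_width: 0.0103
```

```bash
python3 - <<'E'
from go import *
rel(w(V,-8,0,155),V[2])
s=r.camera("side")[:,:,::-1]
crop("side","s14.png",180,155,140,130,5,s)
E
```

```text
t 21.95 tcp [0.5702 0.1972 0.1572] F [-0.7 -0.4 -0.9] w 0.0103 | tx ty tz tw: [-0.2   0.22  0.07] 0.1
```

View pics/s14.png

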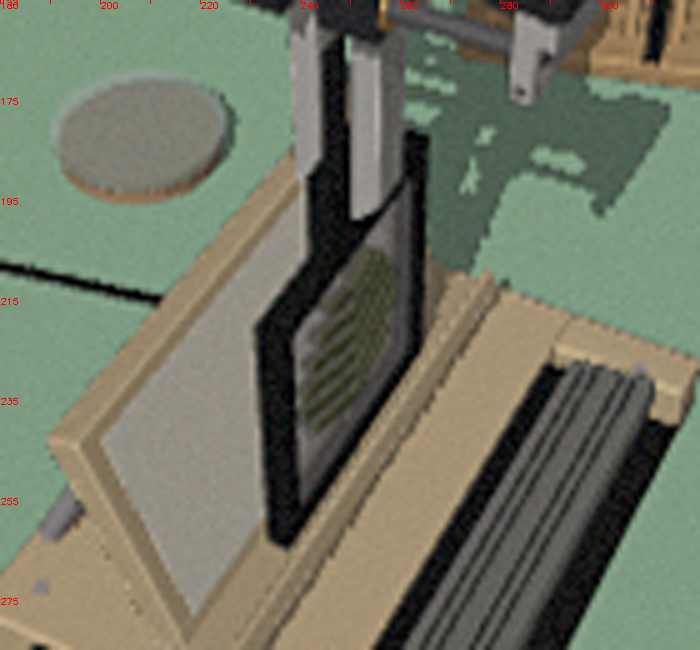

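{"method": "arm_command", "body": {"series": [[0, 0.1, 0, 0, 0], [0, 0.15, 0, 0, 0], [0, 0.2, 0, 0, 0], [0, 0.2, 0, 0, 0], [0, 0.2, 0, 0, 0], [0, 0.2, 0, 0, 0], [0, 0.2, 0, 0, 0], [0, 0.2, 0, 0, 0]]}}

```text
time_s: 23.0
tcp_pos: [0.5707, 0.1971, 0.1561]
eef_rot: [-1.193, 1.231, -1.232]
contact_force: [-2.1, -2.5, 10.7]
gripper_width: 0.0099
```

{"method": "arm_command", "body": {"series": [[0, -0.1, 0, 0, 0], [0, -0.1, 0, 0, 0.15], [0, -0.1, 0, 0, 0.2], [0, -0.1, 0, 0, 0.26], [0, -0.1, 0, 0, 0.32], [0, -0.1, 0, 0, 0.4], [0, -0.1, 0, 0, 0.45], [0, -0.1, 0, 0, 0.45]]}}

```text
time_s: 24.0
tcp_pos: [0.5701, 0.1972, 0.156]
eef_rot: [-1.195, 1.232, -1.232]
contact_force: [0.5, -0.2, -1.1]
gripper_width: 0.0421
```

```bash
python3 - <<'E'
from go import *
rel(w(V,-8,0,155),V[2])
s=r.camera("side")[:,:,::-1]
crop("side","s15.png",180,155,140,130,5,s)
E
```

```text
t 24.0 tcp [0.5701 0.1972 0.156 ] F [ 0.5 -0.2 -1.1] w 0.0421 | tx ty tz tw: [-0.2   0.1   0.08] 0.1
```

View pics/s15.png

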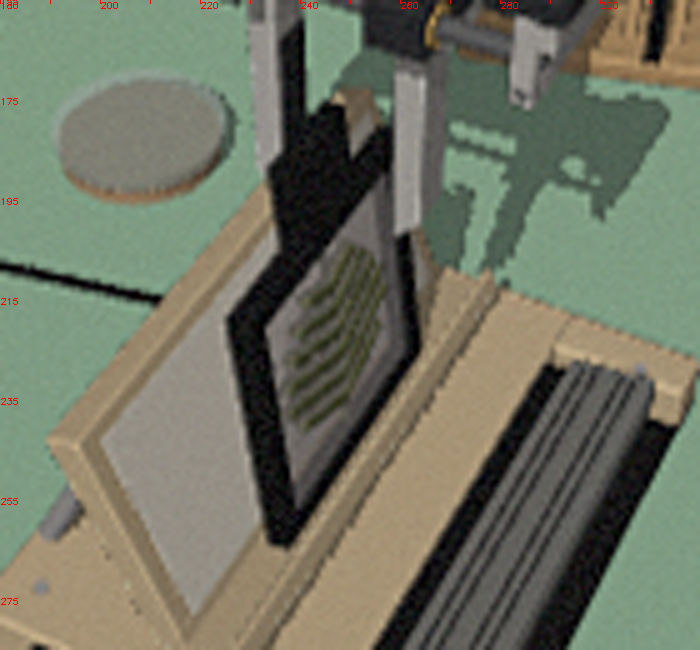

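{"method": "arm_command", "body": {"series": [[0, 0, 0.6, 0, 0.45], [0, 0, 1.2, 0, 0.45], [0, 0, 1.8, 0, 0.45], [0, 0, 2.4, 0, 0.45], [0, 0, 3, 0, 0.45], [0, 0, 3.6, 0, 0.45], [0, 0, 4.2, 0, 0.45], [0, 0, 4.8, 0, 0.47]]}}

```text
time_s: 25.05
tcp_pos: [0.6185, 0.1957, 0.156]
eef_rot: [-1.195, 1.232, -1.232]
contact_force: [-0.1, -0.1, -0.9]
gripper_width: 0.044
```

```bash
python3 - <<'E'
from go import *
rel(w(V,43,0,155),V[2])
s=r.camera("side")[:,:,::-1]
crop("side","s16.png",180,155,140,130,5,s)
E
```

```text
t 25.05 tcp [0.6185 0.1957 0.156 ] F [-0.1 -0.1 -0.9] w 0.044 | tx ty tz tw: [-0.19  0.1   0.34] 0.1
```

View pics/s16.png

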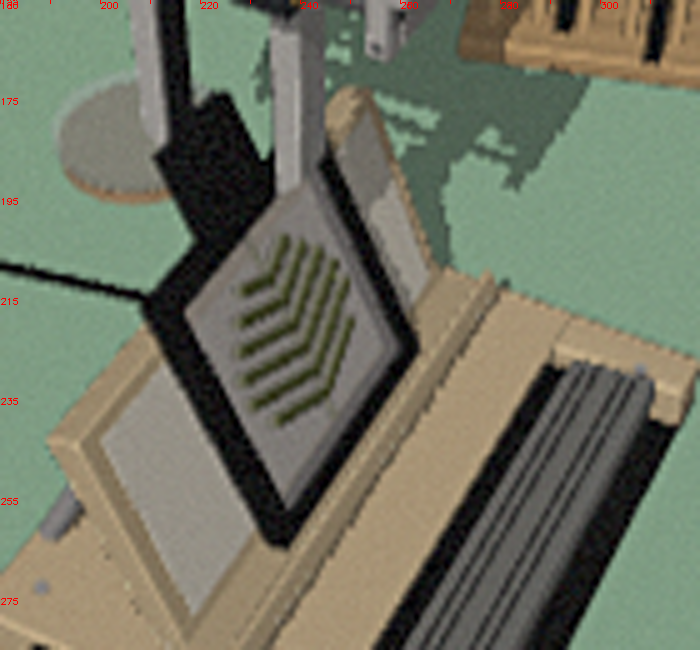

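{"method": "arm_command", "body": {"series": [[0, 0, 0.2, 0, 0.6], [0, 0, 0.2, 0, 0.7], [0, 0, 0.2, 0, 0.8], [0, 0, 0.2, 0, 0.8], [0, -1.5, 0.2, 0, 0.8], [0, -4, 0.2, 0, 0.8], [0, -7, 0.2, 0, 0.8], [0, -10, 0.2, 0, 0.8]]}}

```text
time_s: 26.1
tcp_pos: [0.6202, 0.1955, 0.2582]
eef_rot: [-1.194, 1.231, -1.232]
contact_force: [-0.5, 0.0, -0.1]
gripper_width: 0.0752
```

```bash
python3 - <<'E'
from go import *
rel(w(V,-92,0,155),V[2])
s=r.camera("side")[:,:,::-1];cv2.imwrite("pics/s17f.png",s)
crop("side","s17.png",180,155,140,130,5,s)
t=r.camera("top")[:,:,::-1];cv2.imwrite("pics/t17f.png",t)
c,si=np.cos(.35),np.sin(.35)
for nm,px,y,z in (("BL",-10,60,0),("BR",-10,-60,0),("TL",-10,60,125),("TR",-10,-60,125),("tabL",-10,22,165),("tabR",-10,-22,165),("tabLb",0,22,165),("panTL",0,112,106),("panTR",0,-112,106)):
  P=w(V,px*c+z*si,y-1.8*(px!=0),42-px*si+z*c); print(nm,((proj("side",P)[0]-[180,155])*5).round(),proj("top",P)[0].round(1))
E
```

```text
t 26.1 tcp [0.6202 0.1955 0.2582] F [-0.5  0.  -0.1] w 0.0752 | tx ty tz tw: [ -0.23  10.31 -13.33] 0.1
BL [280. 543.] [185.4 202.8]
BR [413. 345.] [231.1 205.6]
TL [165. 303.] [178.7 179.4]
TR [324. 113.] [229.7 182.5]
tabL [181. 152.] [192.9 171.7]
tabR [243.  84.] [212.4 172.9]
tabLb [158. 154.] [192.7 167.9]
panTL [ 81. 442.] [158.  178.3]
panTR [374.  82.] [251.1 184. ]
```

View pics/s17.png

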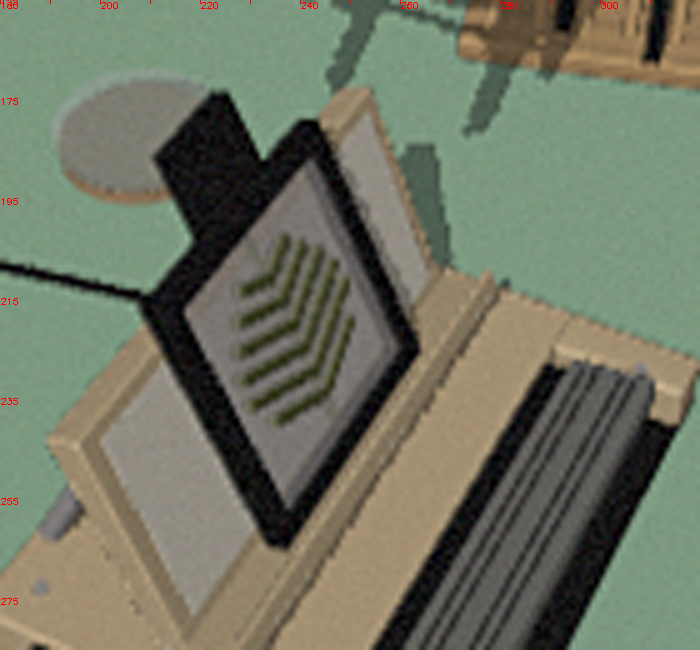

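View pics/t17f.png

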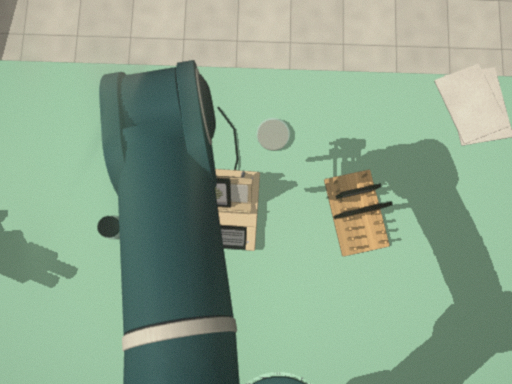

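```bash
python3 - <<'E'
from go import *
from fit import sv,pk
c,si=np.cos(.35),np.sin(.35)
def P(px,y,z): return proj("side",w(V,px*c+z*si,y,42-px*si+z*c))[0]
old={"BL":(-10,77.5,0,(237,425)),"BR":(-10,-42.5,0,(350,265)),"TLr":(0,77.5,125,(132,235)),"TRr":(0,-42.5,125,(272,80)),"tabLr":(0,39.5,165,(146,112)),"tabRr":(0,-4.5,165,(205,57))}
for k,v in old.items(): print("old",k,(sv(*v[3])[1]-P(*v[:3])).round(2))
new={"BL":(-10,58.2,0,(280,548)),"BR":(-10,-61.8,0,(418,350)),"TLr":(0,58.2,125,(142,300)),"TRr":(0,-61.8,125,(316,118)),"tabLr":(0,20.2,165,(153,158)),"tabRr":(0,-23.8,165,(220,92))}
for k,v in new.items(): print("new",k,(pk(v[3],180,155,5)-P(*v[:3])).round(2))
print("1mm -x:",P(-11,58,0)-P(-10,58,0), "1mm y:",P(-10,59,0)-P(-10,58,0))
E
```

```text
old BL [-2.16  0.  ]
old BR [-1.62  1.1 ]
old TLr [-0.34  1.17]
old TRr [1.49 1.66]
old tabLr [-0.14  1.11]
old tabRr [1.75 1.42]
new BL [-0.31  0.55]
new BR [0.51 0.67]
new TLr [-0.84 -0.65]
new TRr [2.   0.76]
new tabLr [-1.84  1.01]
new tabRr [-0.82  1.34]
1mm -x: [0.40576822 0.07609537] 1mm y: [-0.24807216  0.36780294]
```

```bash
python3 - <<'E'
from go import *
def edge(f,a,b,off):
    g=cv2.GaussianBlur(cv2.imread(f),(0,0),.6)[:,:,1].astype(np.float32)
    a=np.array(a);b=np.array(b);d=(b-a)/np.linalg.norm(b-a);n=np.array([-d[1],d[0]]); n=n if n[0]>0 else -n
    pts=[]
    for s in np.linspace(.15,.85,30):
        p=a+(b-a)*s; ts=np.arange(-4,4.01,.1); q=p+ts[:,None]*n
        v=cv2.remap(g,q[:,0].astype(np.float32)[None],q[:,1].astype(np.float32)[None],cv2.INTER_LINEAR)[0]
        k=np.argmax(np.gradient(v)); pts.append(q[k])
    pts=np.array(pts,np.float32); vx,vy,x,y=cv2.fitLine(pts,cv2.DIST_HUBER,0,.01,.01).ravel(); return (vx,vy,x,y),n
o,n=edge("pics/side0.png",(229,271),(257.4,231),0)
e,n2=edge("pics/s17f.png",(235.6,264.2),(263.2,224.6),0)
print(o,e)
no=np.array([-o[1],o[0]]); no*=np.sign(no[0])
print("new minus old px",(np.array(e[2:])-np.array(o[2:]))@no,"ang",np.arctan2(o[1],o[0]),np.arctan2(e[1],e[0]))
c,si=np.cos(.35),np.sin(.35)
def P(px,y,z): return proj("side",w(V,px*c+z*si,y,42-px*si+z*c))[0]
print("px/mm",(P(-11,0,0)-P(-10,0,0))@no)
for nm,l in(("old",o),("new",e)):
    for px in (-8,-10,-12,-14): print(nm,px,[(np.array(l[2:])-P(px,y,0))@no for y in (0,20)])
E
```

```text
(np.float32(0.5657698), np.float32(-0.82456326), np.float32(245.69867), np.float32(247.98167)) (np.float32(0.55585307), np.float32(-0.8312806), np.float32(248.42262), np.float32(247.41129))
new minus old px 1.9233631 ang -0.9694299 -0.9814075
px/mm 0.35829536881046953
old -8 [np.float64(0.12239887051798189), np.float64(0.07034507461533986)]
old -10 [np.float64(-0.5926199127741665), np.float64(-0.6574984812750824)]
old -12 [np.float64(-1.3097361722576122), np.float64(-1.387515255068734)]
old -14 [np.float64(-2.0289591507705147), np.float64(-2.119714994610499)]
new -8 [np.float64(2.045761904129149), np.float64(1.9937081082265071)]
new -10 [np.float64(1.3307431208370006), np.float64(1.2658645523360852)]
new -12 [np.float64(0.6136268613535552), np.float64(0.5358477785424333)]
new -14 [np.float64(-0.10559611715934733), np.float64(-0.19635196099933172)]
```

```bash
python3 - <<'E'
from go import *
for y in (-8,8):
  for z in (121,131,141,151): print(y,z,((proj("side",w(RK,0,y,z))[0]-[250,60])*5).round())
E
```

```text
-8 121 [331. 302.]
-8 131 [333. 286.]
-8 141 [336. 269.]
-8 151 [338. 252.]
8 121 [329. 318.]
8 131 [331. 301.]
8 141 [334. 285.]
8 151 [336. 268.]
```

{"method": "arm_command", "body": {"series": [[0, 2, 0.2, 0, 0.6], [0, 5, 0.2, 0, 0.55], [0, 8, 0.2, 0, 0.5], [0, 10.3, 0.2, 0, 0.45], [0, 10.3, 0.2, 0, 0.43], [0, 10.3, 0.2, 0, 0.4], [0, 10.3, -0.6, 0, 0.4], [0, 10.3, -1.3, 0, 0.4]]}}

```text
time_s: 27.2
tcp_pos: [0.6068, 0.1962, 0.1537]
eef_rot: [-1.194, 1.231, -1.232]
contact_force: [0.6, 0.2, -0.4]
gripper_width: 0.0375
```

```bash
python3 - <<'E'
from go import *
rel(w(V,-8,-2,153),V[2])
E
```

```text
t 27.2 tcp [0.6068 0.1962 0.1537] F [ 0.6  0.2 -0.4] w 0.0375 | tx ty tz tw: [ 0.01  0.07 -3.59] 0.1
```

{"method": "arm_command", "body": {"series": [[0, 0, -0.7, 0, 0.4], [0, 0, -1.4, 0, 0.4], [0, 0, -2.1, 0, 0.4], [0, 0, -2.8, 0, 0.4], [0, 0, -3.5, 0, 0.35], [0, 0, -3.6, 0, 0.25], [0, 0, -3.6, 0, 0.15], [0, 0, -3.6, 0, 0]]}}

```text
time_s: 28.2
tcp_pos: [0.5713, 0.1971, 0.153]
eef_rot: [-1.195, 1.232, -1.232]
contact_force: [0.2, 0.2, -3.3]
gripper_width: 0.0097
```

{"method": "arm_command", "body": {"series": [[0, 0, 0, 0, 0], [0, 0, 0, 0, 0], [0, 0, 0, 0, 0], [0, 0, 0, 0, 0], [0, -0.3, 0, 0, 0], [0, -0.6, 0, 0, 0], [0, -0.6, 0, 0, 0], [0, -0.6, 0, 0, 0]]}}

```text
time_s: 29.2
tcp_pos: [0.5711, 0.1971, 0.159]
eef_rot: [-1.195, 1.232, -1.232]
contact_force: [-0.6, 0.6, -2.2]
gripper_width: 0.0096
```

```bash
python3 - <<'E'
from go import *
rel(w(V,-8,-2,153),V[2])
s=r.camera("side")[:,:,::-1];cv2.imwrite("pics/s18f.png",s)
crop("side","s18.png",180,155,140,130,5,s)
E
```

```text
t 29.2 tcp [0.5711 0.1971 0.159 ] F [-0.6  0.6 -2.2] w 0.0096 | tx ty tz tw: [-0.    0.6  -0.02] 0.1
```

View pics/s18.png

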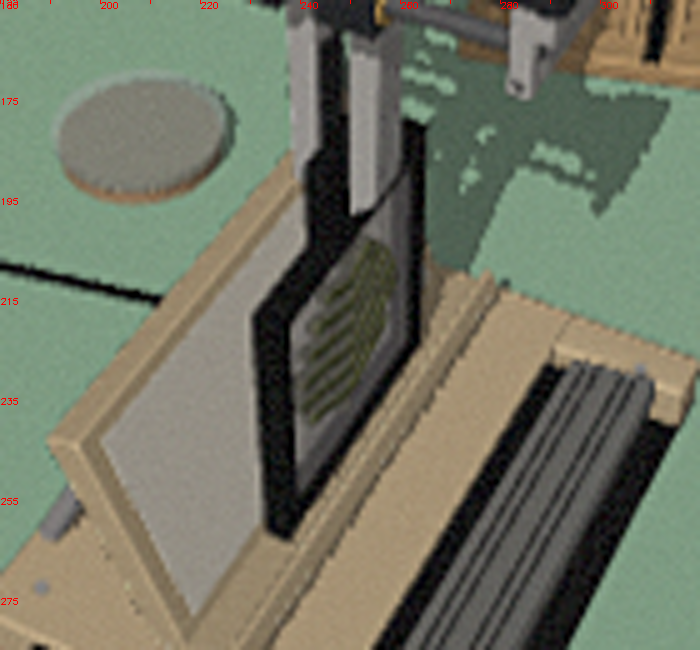

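{"method": "arm_command", "body": {"series": [[0, 0, 0.2, 0, 0], [0, 0, 0.45, 0, 0], [0, 0.1, 0.5, 0, 0], [0, 0.2, 0.5, 0, 0], [0, 0.3, 0.5, 0, 0], [0, 0.4, 0.5, 0, 0], [0, 0.4, 0.5, 0, 0], [0, 0.4, 0.5, 0, 0]]}}

```text
time_s: 30.25
tcp_pos: [0.5762, 0.197, 0.1551]
eef_rot: [-1.195, 1.232, -1.232]
contact_force: [-0.0, -0.7, -2.3]
gripper_width: 0.01
```

```bash
python3 - <<'E'
from go import *
for i in range(3): rel(w(V,-3.5,-2,153),V[2]); 
s=r.camera("side")[:,:,::-1];crop("side","s19.png",220,220,60,55,10,s); rel(w(V,-3.5,-2,153),V[2])
E
```

```text
t 30.25 tcp [0.5762 0.197  0.1551] F [-0.  -0.7 -2.3] w 0.01 | tx ty tz tw: [-0.    0.21 -0.07] 0.1
t 30.25 tcp [0.5762 0.197  0.1551] F [-0.  -0.7 -2.3] w 0.01 | tx ty tz tw: [-0.    0.21 -0.07] 0.1
t 30.25 tcp [0.5762 0.197  0.1551] F [-0.  -0.7 -2.3] w 0.01 | tx ty tz tw: [-0.    0.21 -0.07] 0.1
t 30.3 tcp [0.5762 0.197  0.1551] F [ 0.3 -0.5 -2.1] w 0.0101 | tx ty tz tw: [-0.    0.21 -0.07] 0.1
```

View pics/s19.png

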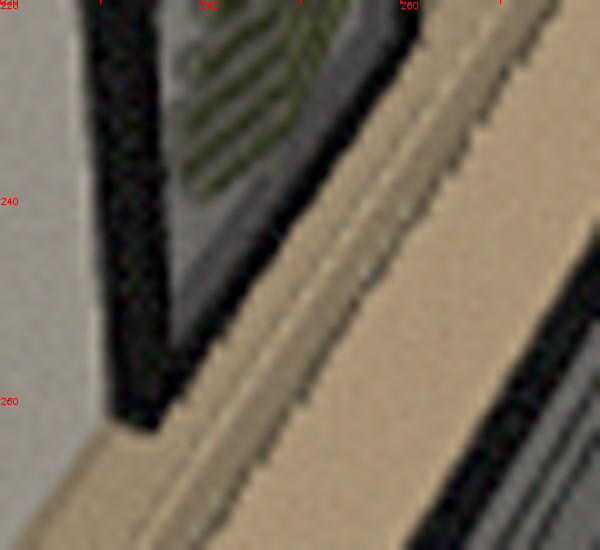

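{"method": "arm_command", "body": {"series": [[0, 0.1, 0, 0, 0], [0, 0.2, 0, 0, 0], [0, 0.2, 0, 0, 0], [0, 0.2, 0, 0, 0], [0, 0.2, 0, 0, 0], [0, 0.2, 0, 0, 0], [0, 0.2, 0, 0, 0], [0, 0.2, 0, 0, 0]]}}

```text
time_s: 31.3
tcp_pos: [0.5762, 0.197, 0.153]
eef_rot: [-1.195, 1.232, -1.232]
contact_force: [-0.5, -0.3, -2.0]
gripper_width: 0.0095
```

{"method": "arm_command", "body": {"series": [[0, 0.1, 0, 0, 0], [0, 0.15, 0, 0, 0], [0, 0.2, 0, 0, 0], [0, 0.2, 0, 0, 0], [0, 0.2, 0, 0, 0], [0, 0.2, 0, 0, 0], [0, 0.2, 0, 0, 0], [0, 0.2, 0, 0, 0]]}}

```text
time_s: 32.3
tcp_pos: [0.5761, 0.197, 0.151]
eef_rot: [-1.195, 1.232, -1.232]
contact_force: [-0.5, -1.1, -1.6]
gripper_width: 0.0098
```

{"method": "arm_command", "body": {"series": [[0, 0.1, 0, 0, 0], [0, 0.15, 0, 0, 0], [0, 0.2, 0, 0, 0], [0, 0.2, 0, 0, 0], [0, 0.2, 0, 0, 0], [0, 0.2, 0, 0, 0], [0, 0.2, 0, 0, 0], [0, 0.2, 0, 0, 0]]}}

```text
time_s: 33.3
tcp_pos: [0.577, 0.1971, 0.1507]
eef_rot: [-1.192, 1.231, -1.232]
contact_force: [-2.4, -2.4, 19.1]
gripper_width: 0.01
```

```bash
python3 - <<'E'
from go import *
s=r.camera("side")[:,:,::-1];crop("side","s20.png",220,220,60,55,10,s); rel(w(V,-3.5,-2,153),V[2])
E
```

```text
t 33.35 tcp [0.577  0.1971 0.1507] F [-3.3 -1.5 18.5] w 0.0097 | tx ty tz tw: [ 0.01 -0.23 -0.16] 0.1
```

View pics/s20.png

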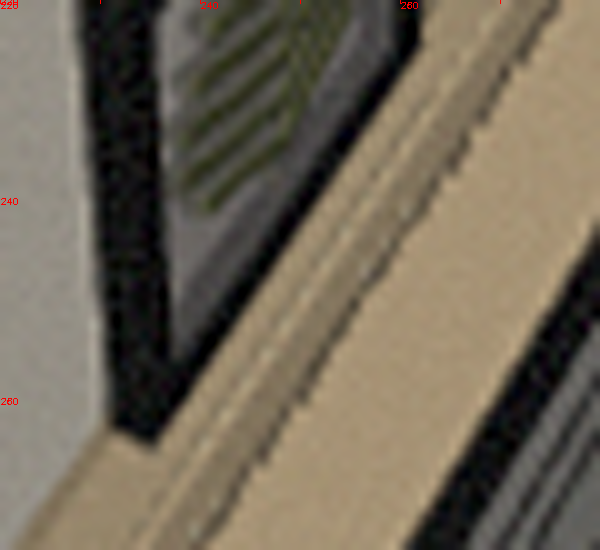

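{"method": "arm_command", "body": {"series": [[0, -0.15, 0, 0, 0], [0, -0.15, 0, 0, 0.15], [0, -0.15, 0, 0, 0.2], [0, -0.15, 0, 0, 0.26], [0, -0.15, 0, 0, 0.32], [0, -0.15, 0, 0, 0.4], [0, -0.15, 0, 0, 0.45], [0, -0.15, 0, 0, 0.45]]}}

```text
time_s: 34.35
tcp_pos: [0.5762, 0.197, 0.1505]
eef_rot: [-1.195, 1.232, -1.232]
contact_force: [-0.1, -0.4, -0.2]
gripper_width: 0.042
```

```bash
python3 - <<'E'
from go import *
s=r.camera("side")[:,:,::-1];crop("side","s21.png",180,155,140,130,5,s); rel(w(V,41,-2,153),V[2])
E
```

```text
t 34.4 tcp [0.5761 0.1969 0.1505] F [-0.1  0.4 -0.3] w 0.0423 | tx ty tz tw: [ 0.   -0.25  4.38] 0.1
```

View pics/s21.png

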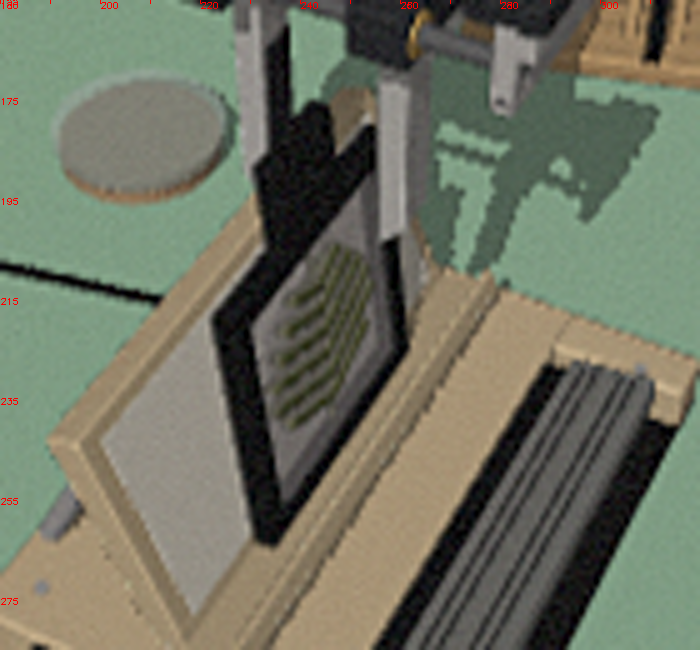

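Bottom is now nearer the corner; lean it back.

{"method": "arm_command", "body": {"series": [[0, 0, 0.6, 0, 0.45], [0, 0, 1.2, 0, 0.45], [0, 0, 1.8, 0, 0.45], [0, 0, 2.4, 0, 0.45], [0, 0, 3, 0, 0.45], [0, 0, 3.6, 0, 0.45], [0, 0, 4.2, 0, 0.45], [0, 0, 4.4, 0, 0.5]]}}

```text
time_s: 35.4
tcp_pos: [0.6205, 0.1955, 0.1504]
eef_rot: [-1.195, 1.232, -1.232]
contact_force: [0.5, 0.7, 0.6]
gripper_width: 0.0465
```

{"method": "arm_command", "body": {"series": [[0, 0, 0.2, 0, 0.6], [0, 0, 0.2, 0, 0.7], [0, 0, 0.2, 0, 0.8], [0, 0, 0.2, 0, 0.8], [0, -2, 0.2, 0, 0.8], [0, -5, 0.2, 0, 0.8], [0, -9, 0.2, 0, 0.8], [0, -12, 0.2, 0, 0.8]]}}

```text
time_s: 36.4
tcp_pos: [0.6225, 0.1955, 0.2739]
eef_rot: [-1.192, 1.231, -1.232]
contact_force: [-0.7, -0.6, 0.1]
gripper_width: 0.0752
```

```bash
cat > chk.py <<'E'
from go import *
def edge(f,a,b):
    g=cv2.GaussianBlur(cv2.imread(f),(0,0),.6)[:,:,1].astype(np.float32)
    a=np.array(a,float);b=np.array(b,float);d=(b-a)/np.linalg.norm(b-a);n=np.array([-d[1],d[0]]); n=n if n[0]>0 else -n
    pts=[]
    for s in np.linspace(.15,.85,30):
        p=a+(b-a)*s; ts=np.arange(-4,4.01,.1); q=p+ts[:,None]*n
        v=cv2.remap(g,q[:,0].astype(np.float32)[None],q[:,1].astype(np.float32)[None],cv2.INTER_LINEAR)[0]
        pts.append(q[np.argmax(np.gradient(v))])
    return cv2.fitLine(np.array(pts,np.float32),cv2.DIST_HUBER,0,.01,.01).ravel()
E
python3 - <<'E'
from chk import *
s=r.camera("side")[:,:,::-1];cv2.imwrite("pics/s22f.png",s);crop("side","s22.png",180,155,140,130,5,s); rel(w(V,-92,0,153),V[2])
E
```

```text
t 36.45 tcp [0.6236 0.1957 0.2777] F [ 0.3 -0.3  2.7] w 0.0751 | tx ty tz tw: [ -0.17  12.38 -13.74] 0.1
```

View pics/s22.png

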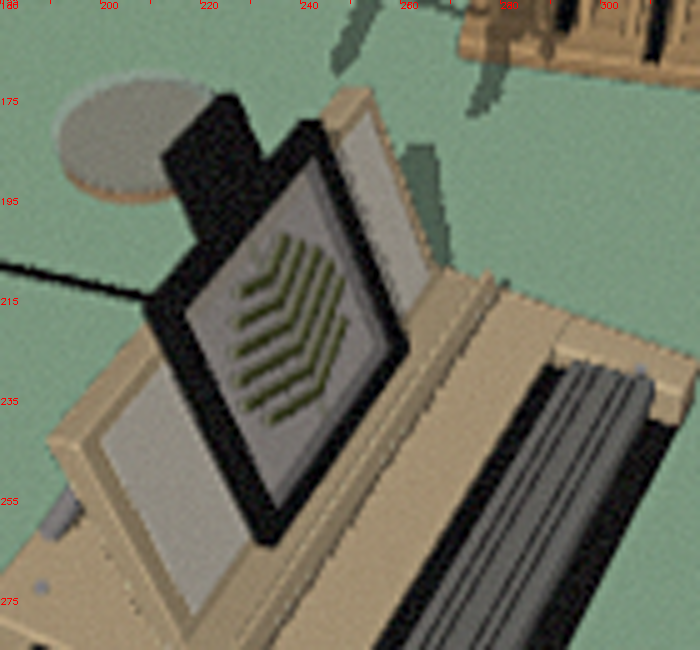

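```bash
python3 - <<'E'
from chk import *
E={n:edge("pics/"+f,a,b) for n,f,a,b in (("old","side0.png",(229,271),(257.4,231)),("new","s22f.png",(233,264.3),(261.2,224.6)))}
c,si=np.cos(.35),np.sin(.35)
def P(px,y,z): return proj("side",w(V,px*c+z*si,y,42-px*si+z*c))[0]
o=E["old"];no=np.array([-o[1],o[0]]);no*=np.sign(no[0])
print({k:np.arctan2(v[1],v[0]) for k,v in E.items()},"new-old mm",(E["new"][2:]-o[2:])@no/.358)
# predicted line angles
d=P(-10,-50,0)-P(-10,50,0); print("pred ang new",np.arctan2(d[1],d[0])); d=P(-10,-35,0)-P(-10,70,0); print(np.arctan2(d[1],d[0]))
# top edge rear silhouettes old/new tabs
new={"BL":(-10,58.2,0,(268,547)),"BR":(-10,-61.8,0,(409,347)),"TLr":(0,58.2,125,(143,302)),"TRr":(0,-61.8,125,(312,119)),"tabLr":(0,20.2,165,(160,158)),"tabRr":(0,-23.8,165,(222,93))}
for k,v in new.items(): print("new",k,((np.array(v[3])+.5)/5-.5+[180,155]-P(*v[:3])).round(2))
E
```

```text
{'old': np.float32(-0.9694299), 'new': np.float32(-0.96840346)} new-old mm -0.05497346
pred ang new -0.9774106572594112
-0.9774106572594095
new BL [-2.71  0.35]
new BR [-1.29  0.07]
new TLr [-0.64 -0.25]
new TRr [1.2  0.96]
new tabLr [-0.44  1.01]
new tabRr [-0.42  1.54]
```

{"method": "arm_command", "body": {"series": [[0, 0, -3, 0, 0.5], [-0.1, 0, -7, 0, 0.3], [-0.2, 0, -11, 0, 0], [-0.2, 0, -13.6, 0, 0], [-0.2, 0, -13.8, 0, 0], [-0.2, 4, -13.8, 0, 0], [-0.2, 9, -13.8, 0, 0], [-0.2, 13, -13.8, 0, 0]]}}

```text
time_s: 37.45
tcp_pos: [0.4849, 0.2015, 0.1395]
eef_rot: [-1.194, 1.232, -1.232]
contact_force: [1.1, 0.1, -0.5]
gripper_width: 0.0007
```

```bash
python3 - <<'E'
from chk import *
rel(w(V,-93,0,60),V[2])
s=r.camera("side")[:,:,::-1];crop("side","s23.png",180,155,140,130,5,s); rel(w(V,-93,0,60),V[2])
for y in (-8,8): print([((proj("side",w(V,-93+dx,y,z))[0]-[180,155])*5).round() for dx in (-12.5,12.5) for z in (145,170)])
E
```

```text
t 37.45 tcp [0.4849 0.2015 0.1395] F [ 1.1  0.1 -0.5] w 0.0007 | tx ty tz tw: [-0.05  7.95  0.11] 0.1
t 37.5 tcp [0.4828 0.2005 0.1351] F [-2.9 -0.9 -5.9] w 0.0004 | tx ty tz tw: [-0.18  7.51  0.35] 0.1
[array([589., 348.]), array([595., 301.]), array([526., 325.]), array([530., 277.])]
[array([572., 377.]), array([577., 330.]), array([508., 353.]), array([512., 306.])]
```

View pics/s23.png

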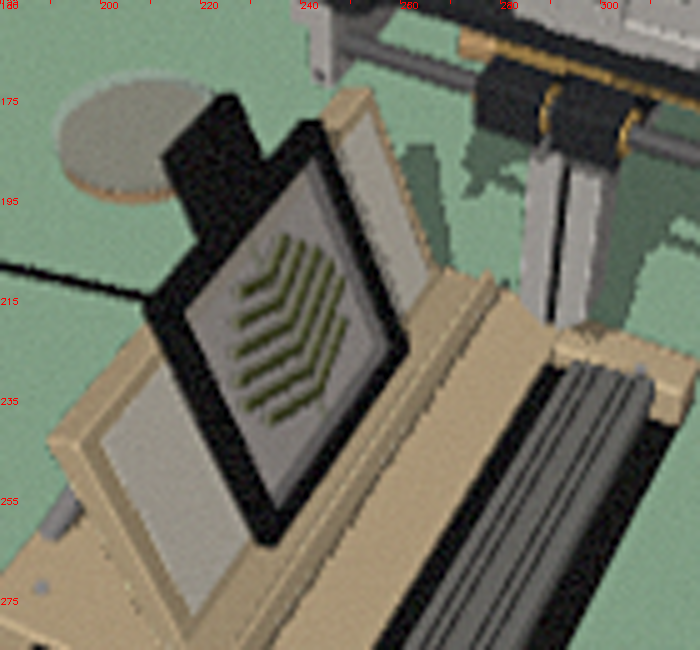

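{"method": "arm_command", "body": {"series": [[0, 2, 0, 0, 0], [0, 4, 0, 0, 0], [0, 6, 0, 0, 0], [0, 7.5, 0, 0, 0], [0, 8, 0, 0, 0], [0, 8, 0, 0, 0], [0, 8, 0, 0, 0], [0, 8, 0, 0, 0]]}}

```text
time_s: 38.5
tcp_pos: [0.4845, 0.2019, 0.061]
eef_rot: [-1.194, 1.231, -1.232]
contact_force: [-0.2, 0.7, 0.3]
gripper_width: 0.0006
```

```bash
python3 - <<'E'
from chk import *
rel(w(V,-93,0,40),V[2])
s=r.camera("side")[:,:,::-1];crop("side","s24.png",220,195,120,125,5,s)
for y in (-8,8): print([((proj("side",w(V,-93+dx,y,z))[0]-[220,195])*5).round() for dx in (-12.5,12.5) for z in (38,60,80)])
E
```

```text
t 38.5 tcp [0.4845 0.2019 0.061 ] F [-0.2  0.7  0.3] w 0.0006 | tx ty tz tw: [-0.01  2.1   0.15] 0.1
[array([366., 325.]), array([370., 291.]), array([374., 260.]), array([310., 302.]), array([313., 269.]), array([316., 237.])]
[array([350., 354.]), array([354., 320.]), array([358., 289.]), array([294., 330.]), array([296., 297.]), array([299., 265.])]
```

View pics/s24.png

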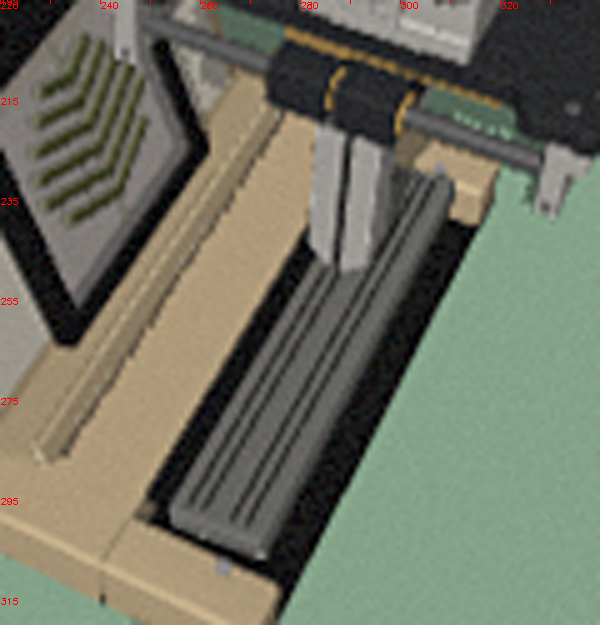

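```bash
python3 - <<'E'
from chk import *
print(r.observe()["q"].round(2))
E
```

```text
[-0.77  0.41  0.39  1.97 -0.21  0.8  -0.29]
```

{"method": "arm_command", "body": {"series": [[0, 0, 0, -10.5, 0], [0, 0, 0, -21, 0], [0, 0, 0, -31.5, 0], [0, 0, 0, -42, 0], [0, 0, 0, -52.5, 0], [0, 0, 0, -63, 0], [0, 0, 0, -73.5, 0], [0, 0, 0, -84, 0]]}}

```text
time_s: 39.55
tcp_pos: [0.4844, 0.2018, 0.0608]
eef_rot: [-1.568, 0.101, -0.102]
contact_force: [0.2, 0.0, 0.2]
gripper_width: 0.0005
```

{"method": "arm_command", "body": {"series": [[0, 0.5, 0, -6, 0], [0, 1, 0, -6, 0], [0, 1.5, 0, -6, 0], [0, 2, 0, -6, 0], [0, 2, 0, -6, 0], [0, 2, 0, -6, 0], [0, 2, 0, -6, 0], [0, 2, 0, -6, 0]]}}

```text
time_s: 40.55
tcp_pos: [0.4843, 0.2018, 0.0407]
eef_rot: [-1.571, 0.024, -0.024]
contact_force: [-0.2, 0.9, -0.5]
gripper_width: 0.0005
```

```bash
python3 - <<'E'
from chk import *
rel(w(V,-93,0,20),V[2]+np.pi/2)
s=r.camera("side")[:,:,::-1];crop("side","s25.png",220,195,120,125,5,s)
E
```

```text
t 40.55 tcp [0.4843 0.2018 0.0407] F [-0.2  0.9 -0.5] w 0.0005 | tx ty tz tw: [0.17 2.07 0.02] 0.1
```

View pics/s25.png

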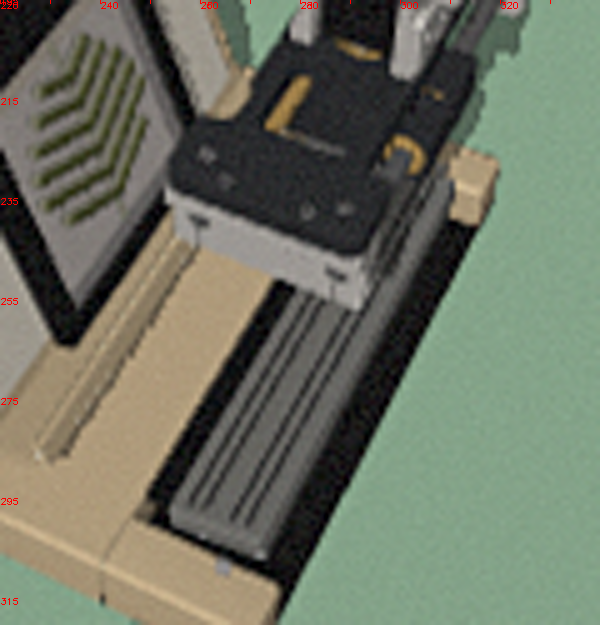

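{"method": "arm_command", "body": {"series": [[0.1, 0.5, 0, 0, 0], [0.1, 1, 0, 0, 0], [0.1, 1.4, 0, 0, 0], [0.1, 1.7, 0, 0, 0], [0.1, 1.9, 0, 0, 0], [0.1, 2, 0, 0, 0], [0.1, 2, 0, 0, 0], [0.1, 2, 0, 0, 0]]}}

```text
time_s: 41.6
tcp_pos: [0.4853, 0.2018, 0.0206]
eef_rot: [-1.571, 0.024, -0.024]
contact_force: [-0.1, 0.1, -0.3]
gripper_width: 0.0004
```

{"method": "arm_command", "body": {"series": [[0, 0.1, 0, 0, 0], [0, 0.2, 0, 0, 0], [0, 0.3, 0, 0, 0], [0, 0.4, 0, 0, 0], [0, 0.5, 0, 0, 0], [0, 0.6, 0, 0, 0], [0, 0.7, 0, 0, 0], [0, 0.8, 0, 0, 0]]}}

```text
time_s: 42.6
tcp_pos: [0.4853, 0.2017, 0.0125]
eef_rot: [-1.571, 0.024, -0.024]
contact_force: [-0.2, -0.8, 0.7]
gripper_width: 0.0008
```

{"method": "arm_command", "body": {"series": [[0, 0.1, 0, 0, 0], [0, 0.2, 0, 0, 0], [0, 0.3, 0, 0, 0], [0, 0.4, 0, 0, 0], [0, 0.5, 0, 0, 0], [0, 0.5, 0, 0, 0], [0, 0.5, 0, 0, 0], [0, 0.5, 0, 0, 0]]}}

```text
time_s: 43.6
tcp_pos: [0.4852, 0.2018, 0.0075]
eef_rot: [-1.571, 0.024, -0.024]
contact_force: [-2.0, 0.1, 2.9]
gripper_width: 0.0003
```

```bash
python3 - <<'E'
from chk import *
rel(w(V,-93,0,20),V[2]+np.pi/2)
s=r.camera("side")[:,:,::-1];crop("side","s26.png",220,195,120,125,5,s)
E
```

```text
t 43.6 tcp [0.4852 0.2018 0.0075] F [-2.   0.1  2.9] w 0.0003 | tx ty tz tw: [ 0.08 -1.25  0.02] 0.1
```

View pics/s26.png

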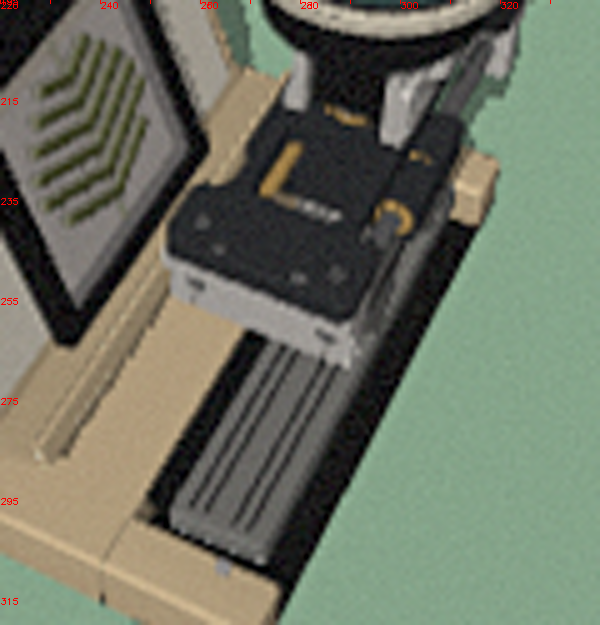

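{"method": "arm_command", "body": {"series": [[0, 0.1, 0, 0, 0], [0, 0.2, 0, 0, 0], [0, 0.3, 0, 0, 0], [0, 0.4, 0, 0, 0], [0, 0.5, 0, 0, 0], [0, 0.6, 0, 0, 0], [0, 0.6, 0, 0, 0], [0, 0.6, 0, 0, 0]]}}

```text
time_s: 44.65
tcp_pos: [0.4853, 0.2018, 0.0015]
eef_rot: [-1.571, 0.024, -0.024]
contact_force: [-1.2, 0.5, 1.3]
gripper_width: 0.0004
```

```bash
python3 - <<'E'
from chk import *
rel(w(V,-93,0,0),V[2]+np.pi/2)
s=r.camera("side")[:,:,::-1];crop("side","s27.png",220,195,120,125,5,s)
E
```

```text
t 44.65 tcp [0.4853 0.2018 0.0015] F [-1.2  0.5  1.3] w 0.0004 | tx ty tz tw: [0.08 0.15 0.02] 0.1
```

View pics/s27.png

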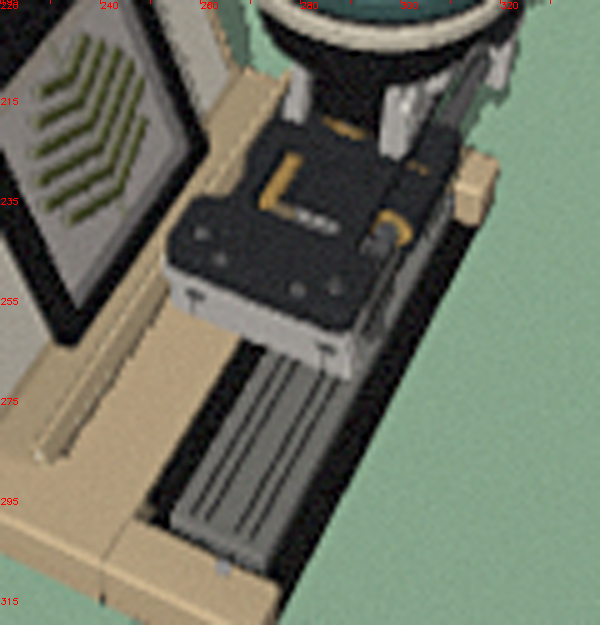

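{"method": "arm_command", "body": {"series": [[0, 0.1, 0, 0, 0], [0, 0.2, 0, 0, 0], [0, 0.3, 0, 0, 0], [0, 0.4, 0, 0, 0], [0, 0.4, 0, 0, 0], [0, 0.4, 0, 0, 0], [0, 0.4, 0, 0, 0], [0, 0.4, 0, 0, 0]]}}

```text
time_s: 45.7
tcp_pos: [0.4858, 0.2019, 0.0008]
eef_rot: [-1.57, 0.023, -0.025]
contact_force: [-26.9, -10.0, 80.5]
gripper_width: 0.0004
```

```bash
python3 - <<'E'
from chk import *
rel(w(V,-93,0,0),V[2]+np.pi/2)
s=r.camera("side")[:,:,::-1];crop("side","s28.png",220,195,120,125,5,s)
E
```

```text
t 45.7 tcp [0.4858 0.2019 0.0008] F [-26.9 -10.   80.5] w 0.0004 | tx ty tz tw: [0.02 0.08 0.01] 0.1
```

View pics/s28.png

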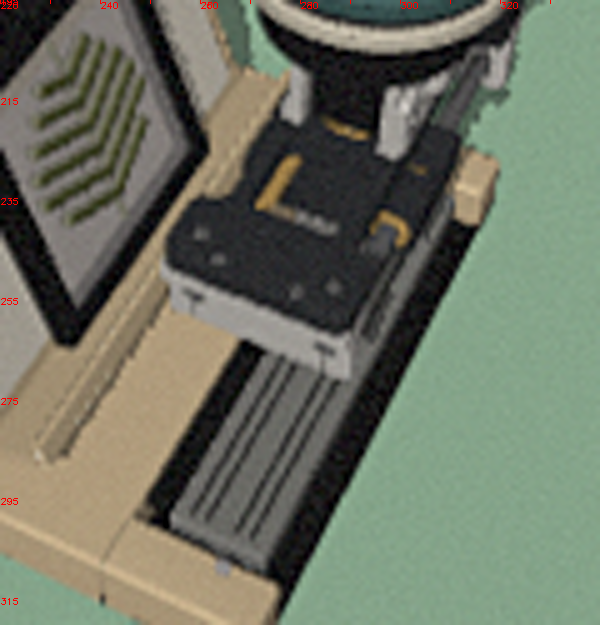

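{"method": "arm_command", "body": {"series": [[0, -0.5, 0, 0, 0], [0, -1, 0, 0, 0], [0, -2, 0, 0, 0], [0, -4, 0, 0, 0], [-2, -7, 0, 0, 0], [-5, -10, 0, 0, 0], [-10, -14, 0, 0, 0], [-15, -18, 0, 0, 0]]}}

```text
time_s: 46.75
tcp_pos: [0.3363, 0.2061, 0.1769]
eef_rot: [-1.571, 0.024, -0.024]
contact_force: [0.1, 0.4, 2.8]
gripper_width: 0.0005
```

```bash
python3 - <<'E'
from chk import *
rel(w(V,-93,0,0),V[2]+np.pi/2)
s=r.camera("side")[:,:,::-1];cv2.imwrite("pics/s29f.png",s);crop("side","s29.png",170,165,160,145,4,s)
for nm,z in (("home",30),("off",0)):
  for y in (100,-100):
    for x in (-72,-112):
      zz=30 if nm=="home" else 30+(-50-x)*np.tan(.2)
      print(nm,x,y,((proj("side",w(V,x,y,zz))[0]-[170,165])*4).round())
print(r.observe()["q"].round(2))
E
```

```text
t 46.75 tcp [0.3363 0.2061 0.1769] F [0.1 0.4 2.8] w 0.0005 | tx ty tz tw: [14.98 17.69  0.05] 0.1
home -72 100 [337. 530.]
home -112 100 [414. 565.]
home -72 -100 [500. 248.]
home -112 -100 [567. 273.]
off -72 100 [337. 524.]
off -112 100 [415. 551.]
off -72 -100 [501. 242.]
off -112 -100 [570. 258.]
[-0.62 -0.02 -0.02  2.14 -0.    1.01  0.91]
```

View pics/s29.png

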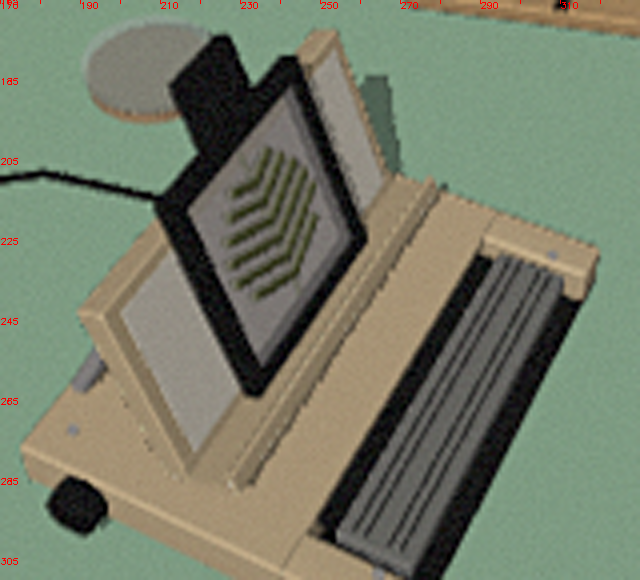

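View pics/s29f.png

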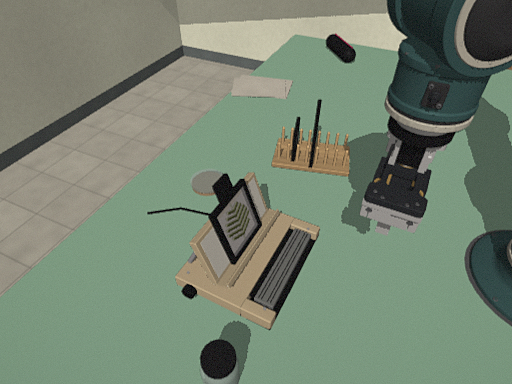

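```bash
python3 - <<'E'
from chk import *
a=cv2.imread("pics/side0.png");b=cv2.imread("pics/s29f.png")
rows=[]
for x,y in ((245,285),(290,215)):
    rows.append(np.hstack([cv2.resize(i[y:y+35,x:x+38],None,fx=8,fy=8,interpolation=cv2.INTER_CUBIC) for i in (a,b)]))
cv2.imwrite("pics/bar.png",np.vstack(rows))
# edge of front bar rim (bright->dark) before/after at 3 stations
for f in("side0.png","s29f.png"):
    g=cv2.imread("pics/"+f)[:,:,1].astype(float)
    out=[]
    for y in (-90,-45,0,45,90):
        p0=proj("side",w(V,-112,y,30))[0]; p1=proj("side",w(V,-112,y,40))[0]; d=(p1-p0)/10
        zs=np.arange(-14,16,.25); q=(p0+zs[:,None]*d).astype(np.float32)
        v=cv2.remap(cv2.GaussianBlur(g,(0,0),.6).astype(np.float32),q[:,0][None],q[:,1][None],cv2.INTER_LINEAR)[0]
        out.append([round(float(x)) for x in v[::8]])
    print(f,*out,sep="\n")
E
```

```text
side0.png
[19, 20, 25, 46, 81, 104, 119, 116, 108, 98, 94, 95, 102, 114, 129]
[16, 16, 18, 20, 24, 26, 28, 31, 37, 41, 45, 49, 54, 57, 61]
[16, 16, 17, 18, 19, 23, 27, 31, 35, 39, 43, 47, 51, 55, 61]
[19, 19, 19, 20, 22, 23, 24, 30, 35, 39, 41, 44, 49, 56, 61]
[15, 13, 13, 15, 17, 17, 22, 28, 30, 34, 38, 43, 48, 54, 60]
s29f.png
[29, 31, 36, 47, 65, 75, 82, 88, 94, 102, 112, 124, 135, 149, 165]
[18, 22, 28, 37, 45, 52, 57, 63, 70, 77, 83, 88, 93, 96, 97]
[25, 27, 30, 34, 39, 47, 56, 63, 69, 75, 79, 85, 89, 94, 97]
[22, 25, 28, 32, 36, 43, 50, 59, 67, 74, 79, 83, 87, 92, 95]
[19, 22, 26, 32, 37, 42, 48, 54, 62, 70, 77, 84, 89, 94, 98]
```

View pics/bar.png

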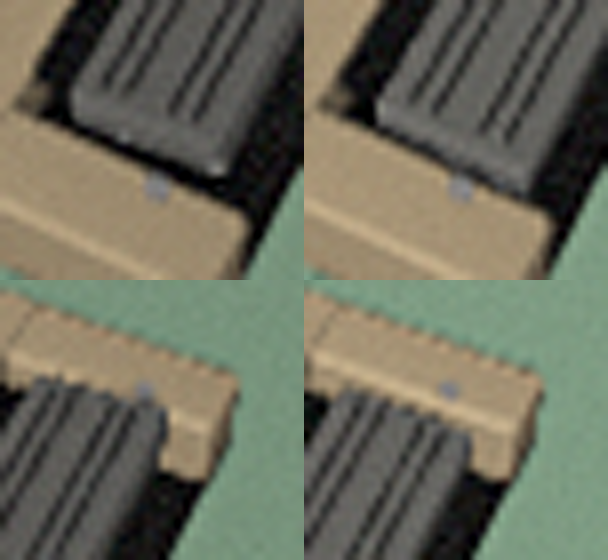

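```bash
python3 - <<'E'
from chk import *
t=r.camera("top")[:,:,::-1];cv2.imwrite("pics/t30.png",t); rel(w(V,-93,0,0))
a=cv2.cvtColor(cv2.imread("pics/side0.png"),6);b=cv2.cvtColor(cv2.imread("pics/s29f.png"),6)
cl=cv2.createCLAHE(3,(8,8));a,b=cl.apply(a),cl.apply(b)
# bar rib end points near both ends: measured vs expected flow off->home
for x in (-80,-92,-104):
  for y in (96,-96):
    z=30+(-50-x)*np.tan(.2); p=proj("side",w(V,x,y,z))[0]; e=proj("side",w(V,x,y,30))[0]-p
    q,st,er=cv2.calcOpticalFlowPyrLK(a,b,(p+[0,1.2]).astype(np.float32)[None,None],None,winSize=(13,13),maxLevel=1)
    print(x,y,"flow",(q[0,0]-p-[0,1.2]).round(2),"expected",e.round(2),st.ravel(),er.ravel())
E
```

```text
t 46.85 tcp [0.3359 0.2075 0.1795] F [ 0.5 -0.5 -0.7] w 0.0005 | tx ty tz tw: [14.94 18.02 -0.2 ] 0
-80 96 flow [0.89 0.81] expected [-0.04  1.73] [1] [14.3596525]
-80 -96 flow [0.49 1.68] expected [-0.24  1.82] [1] [15.386834]
-92 96 flow [1.58 1.5 ] expected [-0.1   2.42] [1] [14.039756]
-92 -96 flow [0.47 2.39] expected [-0.37  2.55] [1] [18.89682]
-104 96 flow [0.98 1.6 ] expected [-0.2   3.11] [1] [15.038277]
-104 -96 flow [0.5 3. ] expected [-0.53  3.28] [1] [28.918453]
```

View pics/t30.png

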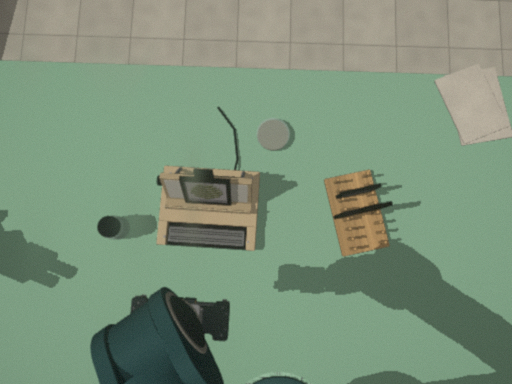

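```bash
python3 - <<'E'
from plant import r
print(r.sign_off())
E
```

```text
the job is handed in; nothing more can be done
None
```

The job is handed in. The broad-leaf plate stands in the rack's middle slot, the fern plate leans on the viewer, and the bar is pressed. Sign-off reports no verdict, so this rests on my own checks. The last clock reading before handing in was 46.85 s, against the 61 s limit.

- **Broad-leaf plate:** I swung it upright on the ledge, gripped it by the tab and set it in the slot. The last side and top pictures show it upright and released.
- **Fern plate:** My first placing left its lower edge about 5 mm out from the panel. I gripped it again, set it back and leaned it a second time. Its lower edge then matched where the broad-leaf plate first sat to within 0.1 mm, and the edge angle to 0.001 rad. I took that starting position as correct. I did not measure the fern plate's lean separately, but its upper corners matched the expected flat position to about 2 px.
- **Bar:** I pressed it at the middle until it stopped hard. The wrist read about 80 N upward, more than I intended but under the 120 N limit. Afterwards both ends looked flush with the cheeks.
- **Bar image check:** One check disagreed. Image tracking at the near (+y) end gave about half the expected downward shift, because it slips along the bar. Measured across the bar, both ends moved at least as far as expected.
- **Bystanders:** The dish, jar and short plate look unmoved, judged by eye. The arm was clear of everything at the end.
- **Fingertips:** In the pictures the fingertips sat about 25 mm above the reported TCP, so I set grip and press heights from the images and the measured force.

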